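# Hold a vial in front of the loupe on a spring-return slide

## Task

Pick up the small glass vial gently (it is thin glass: grip it with less than 40 N) and stand it upright, fully down, in the round socket of the inspection slide, and let go of it. Then take the slide's upright handle and pull the spring-loaded slide out until the vial stands centred in front of the loupe's lens, the slide's pointer in line with the index finger on the loupe's foot. Finish while still holding the handle there, because the spring pulls the slide back, and leave the other things where they stand.

Things in the scene. Friction and masses are not known exactly. Their poses are not given: they have to be found in the camera images.
- vial: small amber glass vial with a black screw cap, the only bottle here: body 30 mm across, straight-sided from the bottom to about 45 mm up, cap 21 mm across, 66 mm tall, about 60 g; thin glass, grip it with less than 40 N (each finger; 80 N for both together is the limit). Origin at the centre of its underside, z up along it; it starts upright on the worktop
- bench: fixed aluminium base plate of the slide, 295 x 165 x 10 mm. Origin on its underside in the middle of the slide's track; x along the track away from the robot (the slide is pulled towards -x), y towards the loupe, z up; 40 mm high spring barrel at its far end. A fixed black machine 0.35 m high, its front 0.48 m ahead of the robot's axis, stands between bench and vial: carry the vial round its front
- slide (a joint): the spring-return slide, m: 0 fully home (where it starts), growing as it is pulled out along the bench's -x, stop at 0.085. The spring pulls home with 2.5 N at 0 plus 50 N per m, with little friction; let go, it runs home
- socket_floor (a point): centre of the floor of the round socket on the slide; it moves with the slide, its axes as the bench's. The socket is a hole 34 mm across and 14 mm deep with a chamfered mouth, upright in a grey block 48 x 48 mm whose top is 14 mm above this point and 41 mm above the worktop. A thin black pointer sticks out of the block towards the loupe, in line with the socket's centre
- handle_top (a point): centre of the top of the black upright handle plate fixed on the slide, 100 mm from the socket's centre towards the robot: 12 mm thick along the pull (x), 46 mm wide (y), 46 mm high, this point 67 mm above the worktop; a steel foot 22 x 50 x 5 mm surrounds its base. It moves with the slide, axes as the bench's; it can be pinched from above, the fingers closing along x, or hooked
- loupe_lens (a point): centre of the front lens of the small fixed horizontal loupe beside the track, 64 mm above the worktop; axes as the bench's. The loupe looks along -y over the track, 61 mm from the track's middle; its lens ring is 34 mm across, its top 81 mm above the worktop. A short black index finger on its foot points to the track in line with the lens. The slide is at the mark when socket_floor has the same x as this point in the bench's axes
- small_weight: bystander: small steel weight with a knob, 39 mm across, 34 mm tall; origin at the centre of its underside
- specimen_holder_1: bystander: round flat steel specimen holder, 53 mm across, 19 mm tall; origin at the centre of its underside
- weight_2: bystander: larger steel weight with a knob, 45 mm across, 46 mm tall; origin at the centre of its underside

How it is judged:
On the way:
1. the vial stands upright and fully down in the slide's socket, let go, with the slide still home (horizontal distance between vial and socket_floor below 0.005 m and z of vial in the frame of socket_floor between -0.004 and 0.003 m and angle between vial's own z axis and vertical below 0.1 rad and contact force between the fingers and vial below 0.05 N and value of joint slide below 0.02 m), for 0.2 s.
At the end, for the whole second after the job is handed in: The slide is held still by the fingers on its handle (over 1 N), its socket in line with the loupe's lens to 5 mm along the track, and the vial stands upright (0.1 rad), fully down (3 mm) and free of the fingers in the socket (horizontal distance between vial and socket_floor below 0.005 m and z of vial in the frame of socket_floor between -0.004 and 0.003 m and angle between vial's own z axis and vertical below 0.1 rad and contact force between the fingers and vial below 0.05 N and x of socket_floor in the frame of loupe_lens between -0.005 and 0.005 m and contact force between the fingers and slide_c0 above 1 N and velocity of joint slide between -0.01 and 0.01 m/s); the arm keeps its last pose, push and grip.
It fails at once if the glass vial is gripped with more than 40 N a finger (80 N both together) (contact force between the fingers and vial above 80 N).
It fails at once if the vial is tipped over (angle between vial's own z axis and vertical above 0.8 rad).
It fails at once if a bystander is moved by more than 30 mm (distance of small_weight from where it was at the start of the episode above 0.03 m).
It fails at once if a bystander is moved by more than 30 mm (distance of specimen_holder_1 from where it was at the start of the episode above 0.03 m).
It fails at once if a bystander is moved by more than 30 mm (distance of weight_2 from where it was at the start of the episode above 0.03 m).
It also fails if it takes over 58 s, if anything falls off the work surface, if the arm or the gripper's body presses on something with over 40 N, if the wrist force passes 120 N, or if a joint passes its speed limit or range.

## Robot

A 7-joint arm with a two-finger parallel gripper is mounted at the origin on a cart in front of the work surface, level with it; the furniture and walls round the work are solid. World frame = base frame: x ahead of the robot, y to its left, z up, the work surface at z = 0. Lengths are in m, angles in rad, forces in N, time in s.
With the tool pointing down it reaches from about 0.35 to 0.775 m from the base axis. Payload 3.1 kg.
Tool frame: the origin (TCP) lies between the finger pads; the fingertips stand 22 mm ahead of it and the grasp point (between the pads) lies 3 mm ahead of it; z points along the fingers, y is the direction in which the jaws open and shut (so a half turn about z gives the same grasp; the last joint's range is limited). The gripper opens to 85 mm and grips with 20 to 120 N. Pads are 22 mm wide; open, the fingers measure 114 mm over their backs; the gripper's body (76 mm by 85 mm) begins 54 mm behind the grasp point. The pads swing forward as they close: fully open they stand 13 mm farther back than shut.
Start: joints at [1.161, 0.311, 0.014, 1.512, -0.004, 1.319, -0.027], TCP at [0.198, -0.513, 0.223] pointing down, gripper open.
Joint ranges: [-2.7, 2.7], [-0.3, 1.91], [-1.27, 1.3], [0.12, 2.57], [-1.44, 4.58], [0.2, 2.03], [-3.05, 3.05]. Speed limits (rad/s): [2.79, 2.79, 3.14, 3.14, 3.14, 3.14, 3.14].

## Interface

Orientations are given as a unit quaternion [w, x, y, z].
In Python, from cell import env, cams, close_job gives the robot as it stands.
- The arm moves only by the tool send_rows, never from a script. Its argument "increments" is a list of rows, each an object with "claw": the finger opening in mm, from 0 to 85.4; "slide": the shift along the world's x, y, z in mm, a list of three; "delta_rot": the turn, a rotation vector about the world's x, y, z in rad, a list of three. In form: [{"claw": claw, "slide": [dx, dy, dz], "delta_rot": [rx, ry, rz]}, ...]. A call has 1 to 5 rows; each row shifts and turns the commanded pose from where the row before left it; what a row does not reach is not made up. A row lasts 1/10 s, in which the tool goes at most 50 mm and 8.59 degrees, less where a joint would pass 70% of its speed; a pose out of reach is approached as far as the arm can. A call with a gripper value outside its range is refused whole. The fingers move at their own pace and stop on an object; "grip_force" is the grip in N (left out, the last holds). Time passes only in rows, so rows that do not move let the fingers close. It gives the time, the measured TCP pose, the force and the opening at its end, in the units of the state.
- env.observe(): the state, without advancing time (a new reading comes with each control period).
- cams.snapshot(name): name is "scene" or "top"; returns (picture, depth): 420x560x3 uint8, red, green, blue; 420x560 float32, m along the optical axis (not along the pixel's ray), 0 where there is no reading.
- cams.get_calibration(name): a dict with "mtx" (3x3 intrinsics, pixels), "cam_to_world" (4x4, takes a point from camera to world coordinates). Camera axes: x right, y down, z forward; pixel columns grow to the right and rows downward; lengths in m; the calibration is good to about 2 mm. A picture is of the moment at which its call begins. get_calibration takes no time and is no camera call.
- close_job(): hands the job in, once; it reports no verdict.
The state is a dict: "time_s": time; "joint_positions": joint angles; "joint_velocities": joint speeds; "effort": joint torques, N m; "tcp_pos": TCP position; "ee_rot": TCP orientation; "wrist_force": force on the tool from outside, world axes, zero at the start; "ft_torque": the same for the moment, N m; "grip_width": finger opening in m.
Only numpy, scipy, OpenCV 4.12 (cv2) and the standard library are available. Lean on these libraries where they do the work, as an engineer would, in place of code of your own. Each camera call takes 0.05 s, during which the arm holds its last target.

## Working session

There is one attempt and no reset: what is moved stays moved. The work goes in short steps, Python scripts to look and compute and a tool call to move; the robot and the scene stay as the last step left them, time stands still between calls to the robot, and variables do not carry over. Pictures are saved under pics/ and viewed, and the job is handed in when it is done.

Besides the shell and the picture viewer there is one more tool, called in YAML: its name, and indented under it one key for each argument. send_rows: Moves the arm, as the interface text tells. Its arguments: {"type":"object","properties":{"increments":{"type":"array","items":{"type":"object","properties":{"claw":{"type":"number"},"slide":{"type":"array","items":{"type":"number"}},"delta_rot":{"type":"array","items":{"type":"number"}}}}},"grip_force":{"type":"number"}},"required":["increments"]}

```bash
mkdir -p pics; ls; python3 - <<'E'
from cell import env,cams
import cv2,numpy as np
print(env.observe())
for n in("scene","top"):
    p,d=cams.snapshot(n); c=cams.get_calibration(n)
    cv2.imwrite(f"pics/{n}0.png",p[:,:,::-1]); np.savez(f"{n}0.npz",p=p,d=d,K=c["mtx"],T=c["cam_to_world"])
    print(n,c["mtx"],np.round(c["cam_to_world"],3))
E
```

```text
pics
{'time_s': 0.0, 'joint_positions': array([ 1.16130201,  0.31172705,  0.0140563 ,  1.51306562, -0.00440101,
        1.31917411, -0.0272147 ]), 'joint_velocities': array([ 0.00057502,  0.0020418 , -0.00154068, -0.00076263,  0.00079676,
       -0.00038118, -0.00022446]), 'effort': array([ 2.91282813e-04, -3.79913771e+01,  1.45955798e-01, -2.30588973e+01,
        1.19489792e-02,  1.34613828e-02,  1.34870223e-05]), 'tcp_pos': array([ 0.19746821, -0.51253125,  0.22151702]), 'ee_rot': array([-1.14007528e-03,  9.83137790e-01,  1.82862550e-01, -2.70471565e-04]), 'wrist_force': array([ 0.13876597,  0.8265458 , -0.0651189 ]), 'ft_torque': array([ 0.05018252, -0.06916744, -0.0011088 ]), 'grip_width': 0.08582888677170718}
scene [[409.78903187   0.         280.93146917]
 [  0.         409.78903187 206.47130875]
 [  0.           0.           1.        ]] [[ 0.628 -0.34   0.7   -0.272]
 [-0.778 -0.248  0.578 -0.669]
 [-0.023 -0.907 -0.42   0.574]
 [ 0.     0.     0.     1.   ]]
top [[394.03809664   0.         283.33238929]
 [  0.         394.03809664 207.68234087]
 [  0.           0.           1.        ]] [[ 0.027 -0.994  0.11   0.429]
 [-0.999 -0.029 -0.023  0.031]
 [ 0.026 -0.11  -0.994  1.189]
 [ 0.     0.     0.     1.   ]]
```

View pics/scene0.png

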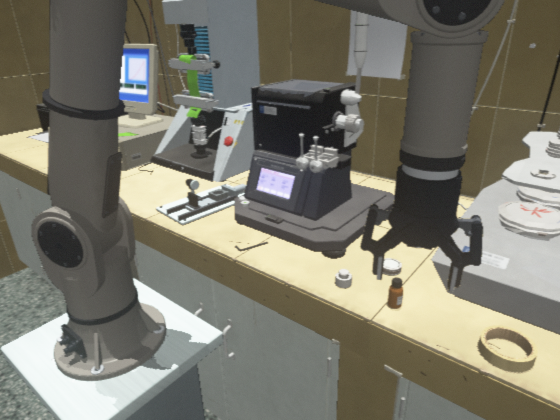

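View pics/top0.png

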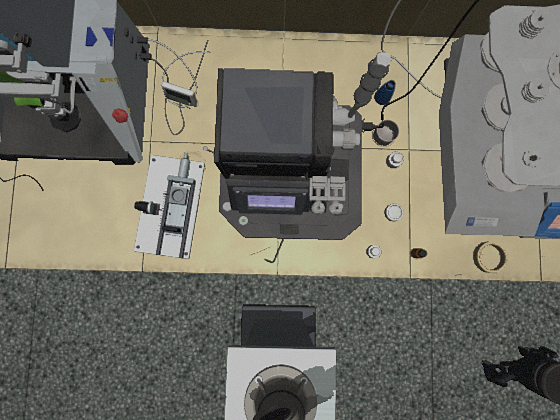

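The top view shows the vial at about (418,253), the bench around (172,207), and the weights and holder at (373,252), (393,212) and (394,159). I'll zoom in next.

```bash
cat > h.py <<'E'
import numpy as np,cv2
def load(f):
    z=np.load(f);return z["p"],z["d"],z["K"],z["T"]
def ray(u,v,z,K,T):
    d=T[:3,:3]@np.linalg.inv(K)@np.array([u,v,1.]);o=T[:3,3]
    return o+d*(z-o[2])/d[2]
def proj(P,K,T):
    c=T[:3,:3].T@(np.asarray(P)-T[:3,3]);q=K@c;return q[:2]/q[2]
def crop(p,x0,y0,x1,y1,s,f):
    cv2.imwrite(f,cv2.resize(p[y0:y1,x0:x1,::-1],None,fx=s,fy=s,interpolation=cv2.INTER_CUBIC))
E
python3 - <<'E'
from h import *
p,d,K,T=load("top0.npz")
crop(p,125,140,225,265,4.5,"pics/c1.png")
crop(p,350,140,440,270,4.5,"pics/c2.png")
p,d,K,T=load("scene0.npz")
crop(p,150,170,260,230,7,"pics/c3.png")
E
```

```text
(no output)
```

View pics/c1.png

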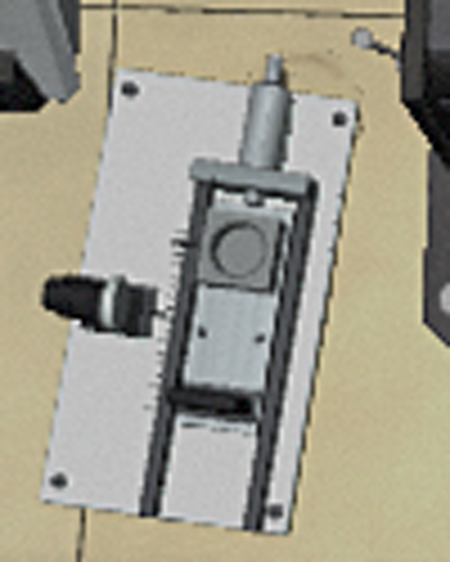

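View pics/c2.png

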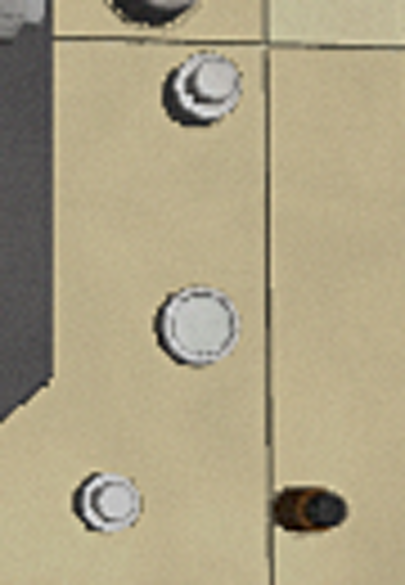

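View pics/c3.png

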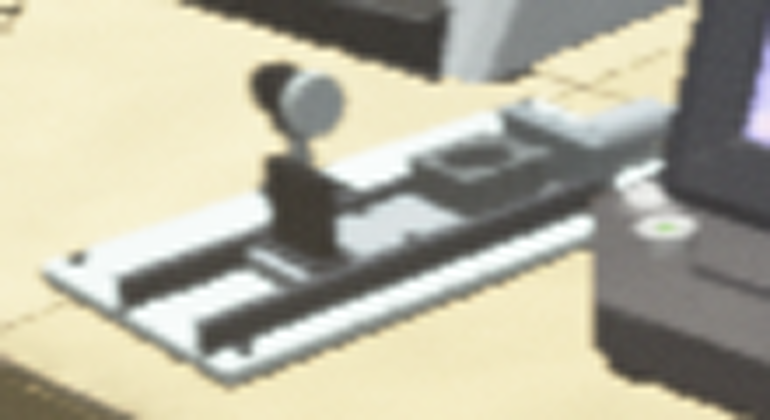

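```bash
python3 - <<'E'
from h import *
p,d,K,T=load("top0.npz")
def w(x,y,z,x0=125,y0=140): return ray(x0-.5+(x+.5)/4.5,y0-.5+(y+.5)/4.5,z,K,T)
C=[w(*q,.01) for q in [(118,70),(357,100),(290,533),(42,500)]]
S=[w(*q,.01) for q in [(129,90),(340,119),(275,512),(59,481)]]
for q in C+S: print(np.round(q,4))
for X in (C,S):
    a=X[0]+X[1]-X[2]-X[3]; print("len",np.linalg.norm(X[0]-X[3]),np.linalg.norm(X[1]-X[2]),"wid",np.linalg.norm(X[0]-X[1]),np.linalg.norm(X[3]-X[2]),"yaw",np.arctan2(a[1],a[0]))
# rails
for a,b in [((202,185),(150,515)),((306,190),(255,527))]:
    A,B=w(*a,.03),w(*b,.03); v=A-B; print("rail",A,B,np.arctan2(v[1],v[0]))
print("sock",w(240,249,.041),"blockcorners",[w(*q,.041) for q in [(206,207),(281,215),(273,290),(198,283)]])
print("handle",[w(*q,.067) for q in [(180,385),(262,395),(258,417),(172,406)]])
print("pointer/index", w(158,313,.02))
g=cv2.cvtColor(p,cv2.COLOR_RGB2GRAY)
# vial cap
hsv=cv2.cvtColor(p,cv2.COLOR_RGB2HSV)
def w2(x,y,z): return w(x,y,z,350,140)
print("cap",w2(327,509,.066),"vial base left",w2(273,508,0.0)) 
print("weights",w2(107,502,.0),w2(198,325,.01),w2(212,85,.04))
print(d[249:257,408:426])
P,D,K2,T2=load("scene0.npz")
crop(P,330,240,430,320,7,"pics/c4.png")
E
```

```text
[0.7084 0.4101 0.01  ]
[0.6931 0.249  0.01  ]
[0.4025 0.2786 0.01  ]
[0.4196 0.4412 0.01  ]
[0.695  0.4019 0.01  ]
[0.6797 0.2597 0.01  ]
[0.4159 0.2891 0.01  ]
[0.4323 0.431  0.01  ]
len 0.2904803408745453 0.29214386396864167 wid 0.1618139237621114 0.16351035486416443 yaw -0.1043759286983994
len 0.2642761237682541 0.2654575757435222 wid 0.14294618058378955 0.14283644609098153 yaw -0.11059664474288894
rail [0.6283675  0.34394803 0.03      ] [0.41205169 0.36463942 0.03      ] -0.0953634698563847
rail [0.62717011 0.27575034 0.03      ] [0.40616477 0.29700304 0.03      ] -0.09586891982372378
sock [0.58515851 0.31402502 0.041     ] blockcorners [array([0.61206051, 0.33754859, 0.041     ]), array([0.60830057, 0.28875658, 0.041     ]), array([0.55900285, 0.29127994, 0.041     ]), array([0.562122  , 0.33980011, 0.041     ])]
handle [array([0.49421401, 0.34026281, 0.067     ]), array([0.48938026, 0.28867542, 0.067     ]), array([0.47549018, 0.29041741, 0.067     ]), array([0.48088191, 0.34446188, 0.067     ])]
pointer/index [0.54390232 0.37040778 0.02      ]
cap [ 0.43633151 -0.39514617  0.0
[... 978 characters left out ...]
5818 1.169596  1.1609075
  1.1504191 1.1485918 1.1429932 1.138054  1.1322998 1.125922  1.1280844
  1.1284705 1.1271855 1.1284006 1.1248146]
 [1.1949788 1.1922864 1.193979  1.1893644 1.1794577 1.1696935 1.1587219
  1.1540433 1.1463503 1.146353  1.1460094 1.1398382 1.1303754 1.1247106
  1.1281776 1.125508  1.1316165 1.1279435]
 [1.1896398 1.1880258 1.1937733 1.1897148 1.1773843 1.1700518 1.1649545
  1.1570792 1.1476203 1.1454701 1.1466676 1.1383288 1.1304196 1.1329854
  1.1250806 1.1262513 1.1298429 1.1250389]
 [1.1886824 1.1916766 1.1975975 1.1939527 1.1845845 1.1793911 1.1733907
  1.1581708 1.14896   1.1487552 1.1450938 1.142744  1.1453941 1.128377
  1.1245906 1.1243314 1.1247668 1.1906081]]
```

View pics/c4.png

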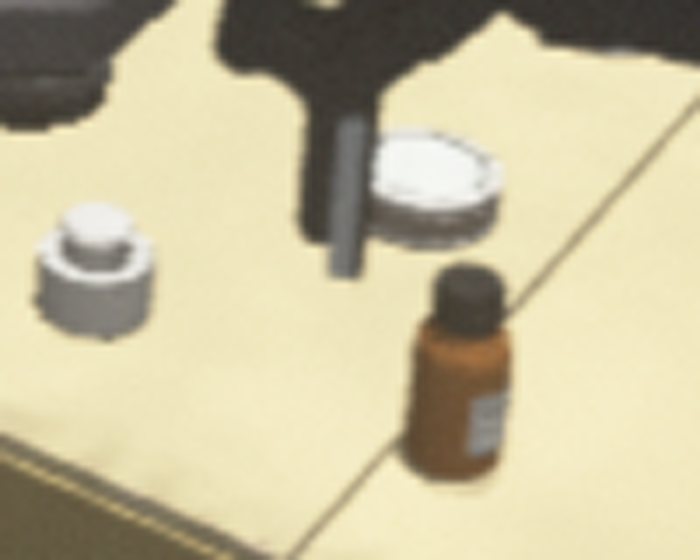

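```bash
python3 - <<'E'
from h import *
P,D,K,T=load("scene0.npz")
def w(x,y,z,x0,y0,s=7): return ray(x0-.5+(x+.5)/s,y0-.5+(y+.5)/s,z,K,T).round(4)
print("cap",w(468,283,.066,330,240),"capL/R",w(435,283,.066,330,240),w(505,287,.066,330,240))
print("base front",w(452,480,0,330,240), "base L",w(403,455,0,330,240),"R",w(500,460,0,330,240))
print("sock",w(479,154,.041,150,170))
print("handle top L/R", w(272,158,.067,150,170),w(338,195,.067,150,170))
p,d,K,T=load("top0.npz")
crop(p,155,180,200,240,10,"pics/c5.png")
P,D,K2,T2=load("scene0.npz")
crop(P,180,175,250,215,11,"pics/c6.png")
# amber mask
hsv=cv2.cvtColor(P,cv2.COLOR_RGB2HSV)
E
```

```text
cap [ 0.4321 -0.3989  0.066 ] capL/R [ 0.4262 -0.391   0.066 ] [ 0.4368 -0.4085  0.066 ]
base front [ 0.424  -0.4041  0.    ] base L [ 0.4261 -0.3868  0.    ] R [ 0.4419 -0.4117  0.    ]
sock [0.5849 0.3121 0.041 ]
handle top L/R [0.4833 0.3389 0.067 ] [0.4729 0.2806 0.067 ]
```

View pics/c5.png

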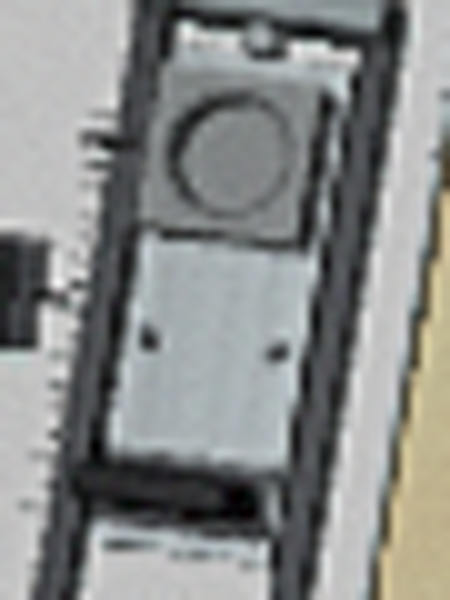

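View pics/c6.png

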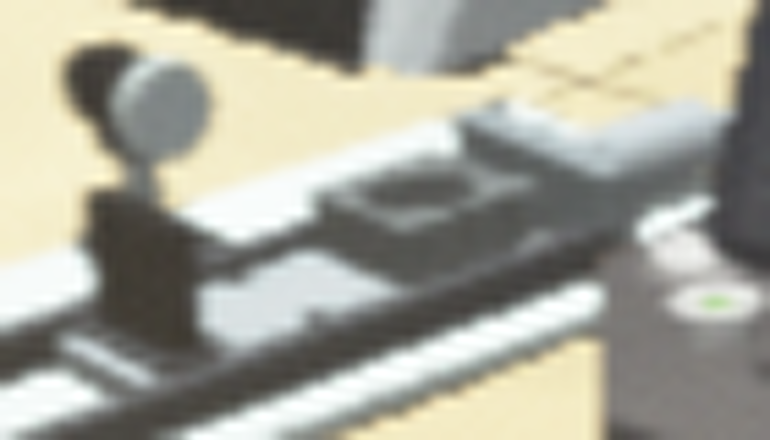

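```bash
python3 - <<'E'
from h import *
p,d,K,T=load("top0.npz")
v,u=np.mgrid[0:420,0:560]
c=np.stack([(u-K[0,2])/K[0,0]*d,(v-K[1,2])/K[1,1]*d,d],-1)
X=c@T[:3,:3].T+T[:3,3]
m=(d>0)&(abs(X[...,1])<.29)&(X[...,0]>.3)&(X[...,0]<.8)
for lo,hi in[(.03,.1),(.1,.2),(.2,.3),(.3,.4)]:
    k=m&(X[...,2]>lo)&(X[...,2]<hi)&(v<245)&(u>200)&(u<370); q=X[k]
    print(lo,np.percentile(q[:,0],[1,99]),np.percentile(q[:,1],[1,99]))
E
```

```text
0.03 [0.46860015 0.79667776] [-0.21863943  0.18759979]
0.1 [0.53871844 0.59169329] [-0.09673925  0.15202225]
0.2 [0.52735909 0.6723073 ] [-0.14615214  0.19301877]
0.3 [0.61133642 0.79769863] [-0.13792222  0.1565688 ]
```

send_rows:
  grip_force: 20
  increments:
    - {"claw": 85, "slide": [48, 24, 0], "delta_rot": [0, 0, 0.14]}
    - {"claw": 85, "slide": [48, 24, 0], "delta_rot": [0, 0, 0.14]}
    - {"claw": 85, "slide": [48, 24, 0], "delta_rot": [0, 0, 0.14]}
    - {"claw": 85, "slide": [48, 22, -10], "delta_rot": [0, 0, 0.14]}
    - {"claw": 85, "slide": [46, 22, -20], "delta_rot": [0, 0, 0.14]}

```text
time_s: 0.6
tcp_pos: [0.4213, -0.4049, 0.196]
ee_rot: [0.002, 0.859, 0.512, 0.001]
wrist_force: [-0.2, -2.0, -0.5]
grip_width: 0.0851
```

send_rows:
  increments:
    - {"claw": 85, "slide": [7, 4, -20], "delta_rot": [0, 0, 0.132]}
    - {"claw": 85, "slide": [7, 4, -20], "delta_rot": [0, 0, 0.132]}
    - {"claw": 85, "slide": [0, 0, -20], "delta_rot": [0, 0, 0.132]}
    - {"claw": 85, "slide": [0, 0, 0]}
    - {"claw": 85, "slide": [0, 0, 0]}

```text
validation failed for argument at $.in...
```

```bash
cat > snap.py <<'E'
import sys
from cell import env,cams
from h import *
n=sys.argv[1]
for c in sys.argv[2:]:
    p,d=cams.snapshot(c);k=cams.get_calibration(c)
    cv2.imwrite(f"pics/{c}{n}.png",p[:,:,::-1]); np.savez(f"{c}{n}.npz",p=p,d=d,K=k["mtx"],T=k["cam_to_world"])
o=env.observe();print(o["time_s"],o["tcp_pos"],o["ee_rot"],o["wrist_force"],o["grip_width"])
E
python3 snap.py 1 scene top; python3 -c "
from h import *
p=load('scene1.npz')[0];crop(p,330,200,450,320,5,'pics/d1.png')
p=load('top1.npz')[0];crop(p,370,190,470,290,5,'pics/d2.png')"
```

```text
0.7 [ 0.42560591 -0.39671756  0.19174016] [-0.00366488  0.85666978  0.51584215  0.00321417] [-0.52733625  0.76085937  0.42392005] 0.08525268967756278
```

View pics/d1.png

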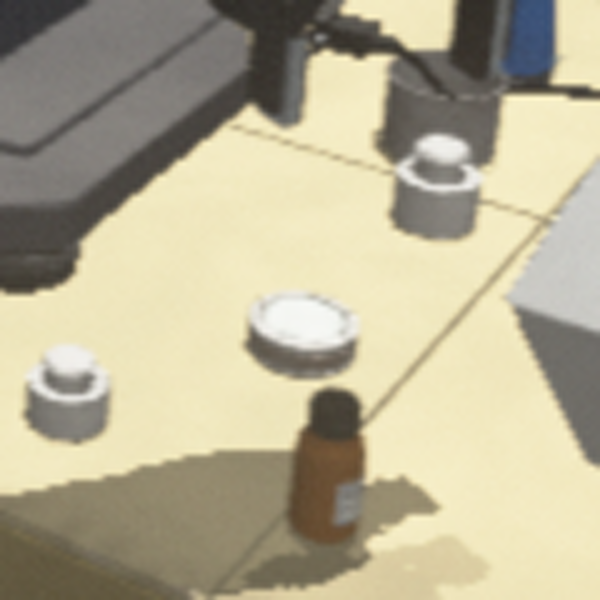

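View pics/d2.png

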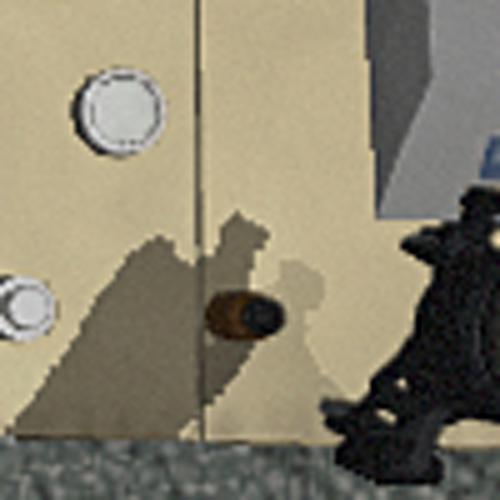

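send_rows:
  increments:
    - {"claw": 85, "slide": [0, 0, -20], "delta_rot": [0, 0, 0.132]}
    - {"claw": 85, "slide": [0, 0, -20], "delta_rot": [0, 0, 0.132]}
    - {"claw": 85, "slide": [0, 0, -20], "delta_rot": [0, 0, 0.132]}
    - {"claw": 85, "slide": [0, 0, 0], "delta_rot": [0, 0, 0]}
    - {"claw": 85, "slide": [0, 0, 0], "delta_rot": [0, 0, 0]}

```text
time_s: 1.2
tcp_pos: [0.4181, -0.4055, 0.1347]
ee_rot: [-0.001, 0.745, 0.667, -0.0]
wrist_force: [-0.0, -0.4, 0.2]
grip_width: 0.0848
```

```bash
python3 - <<'E'
from h import *
for n in("scene1","top1"):
    p,d,K,T=load(n+".npz")
    u0,v0=(395,290) if n[0]=='s' else (420,253)
    hsv=cv2.cvtColor(p,cv2.COLOR_RGB2HSV)
    m=np.zeros(p.shape[:2],bool); m[v0-22:v0+22,u0-14:u0+14]=1
    am=m&(hsv[...,0]<18)&(hsv[...,1]>110)&(hsv[...,2]>30); bl=m&(hsv[...,2]<70)&(hsv[...,1]<110)
    if n[0]=='s':
        bl[v0:]=0
    for nm,k in(("amber",am),("black",bl)):
        c,l,s,ce=cv2.connectedComponentsWithStats(k.astype(np.uint8)); i=1+s[1:,4].argmax()
        print(n,nm,s[i],ce[i], "z.022",ray(*ce[i],.022,K,T),"z.066",ray(*ce[i],.066,K,T),"z.06",ray(*ce[i],.06,K,T))
    for P in([.435,-.397,.066],[.435,-.397,0.],[.435,-.397,.0225],[.435,-.397,.058]): print(P,proj(P,K,T))
E
```

```text
scene1 amber [388 287  14  21 191] [394.02617801 296.46073298] z.022 [ 0.4334226  -0.39725023  0.022     ] z.066 [ 0.37719549 -0.41895857  0.066     ] z.06 [ 0.38486282 -0.41599834  0.06      ]
scene1 black [393 283   5   4  13] [394.61538462 284.53846154] z.022 [ 0.47440118 -0.37965699  0.022     ] z.066 [ 0.41490621 -0.40276832  0.066     ] z.06 [ 0.42301916 -0.39961677  0.06      ]
[0.435, -0.397, 0.066] [396.18003415 279.0602692 ]
[0.435, -0.397, 0.0] [393.29324202 304.29089373]
[0.435, -0.397, 0.0225] [394.25704067 295.86727311]
[0.435, -0.397, 0.058] [395.82031429 282.20422843]
top1 amber [411 249  12   9  55] [415.74545455 252.81818182] z.022 [ 0.43580232 -0.39225957  0.022     ] z.066 [ 0.43555561 -0.37630621  0.066     ] z.06 [ 0.43558925 -0.37848166  0.06      ]
top1 black [418 249   9   8  47] [421.9787234  252.87234043] z.022 [ 0.43614125 -0.41093555  0.022     ] z.066 [ 0.43588177 -0.39427825  0.066     ] z.06 [ 0.43591715 -0.3965497   0.06      ]
[0.435, -0.397, 0.066] [422.92629518 253.20827132]
[0.435, -0.397, 0.0] [414.68768778 253.09730306]
[0.435, -0.397, 0.0225] [417.39251977 253.13373525]
[0.435, -0.397, 0.058] [421.87694485 253.19413731]
```

send_rows:
  increments:
    - {"claw": 85, "slide": [17, 9, 0], "delta_rot": [0, 0, 0]}
    - {"claw": 85, "slide": [0, 0, 0], "delta_rot": [0, 0, 0]}
    - {"claw": 85, "slide": [0, 0, 0], "delta_rot": [0, 0, 0]}

```text
time_s: 1.5
tcp_pos: [0.4363, -0.3968, 0.1363]
ee_rot: [0.001, 0.744, 0.668, -0.0]
wrist_force: [0.7, 0.5, 0.0]
grip_width: 0.0851
```

send_rows:
  increments:
    - {"claw": 85, "slide": [0, 0, -35], "delta_rot": [0, 0, 0]}
    - {"claw": 85, "slide": [0, 0, -35], "delta_rot": [0, 0, 0]}
    - {"claw": 75, "slide": [0, 0, -29], "delta_rot": [0, 0, 0]}
    - {"claw": 50, "slide": [0, 0, 0], "delta_rot": [0, 0, 0]}
    - {"claw": 50, "slide": [0, 0, 0], "delta_rot": [0, 0, 0]}

```text
time_s: 2.0
tcp_pos: [0.4352, -0.3974, 0.0367]
ee_rot: [0.0, 0.744, 0.668, -0.0]
wrist_force: [-0.0, -0.6, -0.1]
grip_width: 0.0499
```

```bash

python3 snap.py 2 scene; python3 -c "
from h import *
p=load('scene2.npz')[0];crop(p,330,220,450,320,6,'pics/d3.png')"
```

```text
2.05 [ 0.43632018 -0.39797539  0.0378685 ] [ 1.55741149e-03  7.44229159e-01  6.67922550e-01 -3.90003262e-06] [ 1.21675934 -0.16268533  1.05920749] 0.050156604001847134
```

View pics/d3.png

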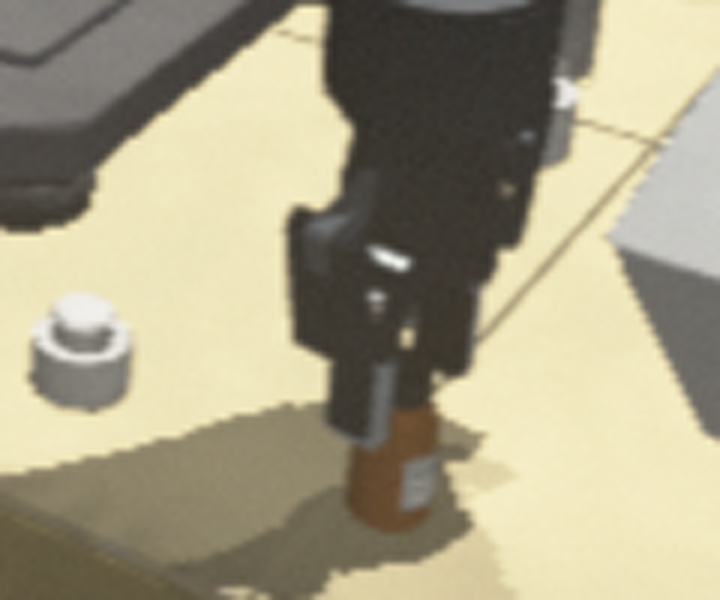

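The vial stands between the fingers, with its base at about (395,305), so I'm closing gently.

send_rows:
  grip_force: 20
  increments:
    - {"claw": 42, "slide": [0, 0, 0], "delta_rot": [0, 0, 0]}
    - {"claw": 37, "slide": [0, 0, 0], "delta_rot": [0, 0, 0]}
    - {"claw": 33, "slide": [0, 0, 0], "delta_rot": [0, 0, 0]}
    - {"claw": 29, "slide": [0, 0, 0], "delta_rot": [0, 0, 0]}
    - {"claw": 25, "slide": [0, 0, 0], "delta_rot": [0, 0, 0]}

```text
time_s: 2.55
tcp_pos: [0.4361, -0.3967, 0.0365]
ee_rot: [0.001, 0.744, 0.668, 0.0]
wrist_force: [-0.2, 0.5, 1.7]
grip_width: 0.0254
```

send_rows:
  increments:
    - {"claw": 25, "slide": [0, 0, 0], "delta_rot": [0, 0, 0]}
    - {"claw": 25, "slide": [0, 0, 15], "delta_rot": [0, 0, 0]}
    - {"claw": 25, "slide": [0, 0, 25], "delta_rot": [0, 0, 0]}
    - {"claw": 25, "slide": [0, 0, 30], "delta_rot": [0, 0, 0]}
    - {"claw": 25, "slide": [0, 0, 0], "delta_rot": [0, 0, 0]}

```text
time_s: 3.05
tcp_pos: [0.4384, -0.3986, 0.1105]
ee_rot: [0.004, 0.744, 0.668, 0.001]
wrist_force: [0.5, -1.1, -0.9]
grip_width: 0.0249
```

```bash

python3 snap.py 3 scene; python3 -c "
from h import *
p=load('scene3.npz')[0];crop(p,330,200,450,300,6,'pics/d4.png')"
```

```text
3.1 [ 0.43702654 -0.39765001  0.10822427] [2.42759363e-03 7.43894572e-01 6.68292523e-01 2.76991333e-04] [-0.33582953 -0.61950657 -0.56992607] 0.024983320339309018
```

View pics/d4.png

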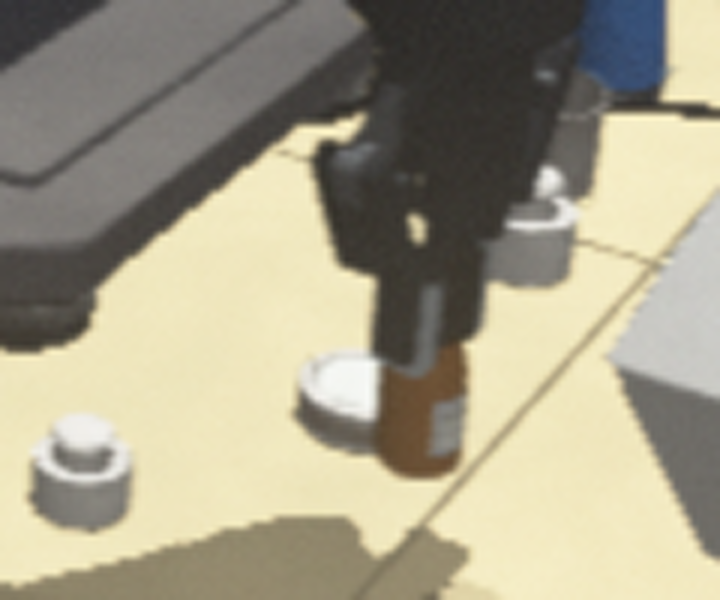

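```bash
python3 - <<'E'
from h import *
p,d,K,T=load("scene3.npz")
t=np.array([.437,-.3977,.1082])
for off in([-.015,.011,-.022],[-.015,-.011,-.022],[-.025,0,-.022],[0,0,-.0365],[0,0,.0295],[0,0,0.009]):
    q=proj(t+off,K,T); print(off,q,(q-[330,200])*6)
crop(d[...,None].repeat(3,2),330,200,450,300,6,"pics/x.png") if 0 else None
print(np.round(d[252:282:2,388:412:2],3))
E
```

```text
[-0.015, 0.011, -0.022] [389.76490787 272.14538692] [358.58944723 432.87232151]
[-0.015, -0.011, -0.022] [399.74871882 275.79256405] [418.49231294 454.75538429]
[-0.025, 0, -0.022] [392.60509747 276.17376784] [375.63058482 457.04260704]
[0, 0, -0.0365] [397.15891977 276.48422059] [402.95351859 458.90532355]
[0, 0, 0.0295] [400.27421325 249.45456353] [421.6452795  296.72738121]
[0, 0, 0.009] [399.28471171 258.03991431] [415.70827025 348.23948588]
[[1.094 1.093 0.823 0.818 0.816 0.816 0.817 0.817 0.83  0.844 0.84  0.844]
 [1.084 1.082 0.822 0.819 0.815 0.813 0.818 0.818 0.828 0.848 0.845 1.083]
 [1.079 1.074 0.825 0.825 0.815 0.82  0.819 0.823 0.832 0.848 1.072 1.074]
 [1.032 1.034 0.827 0.825 0.818 0.82  0.822 0.    0.835 0.838 1.064 1.067]
 [1.021 1.018 0.838 0.834 0.824 0.823 0.822 0.833 0.833 0.835 1.056 1.054]
 [1.014 1.014 0.855 0.84  0.835 0.827 0.824 0.835 0.831 0.834 1.045 1.047]
 [1.006 1.004 0.852 0.841 0.837 0.836 0.835 0.833 0.836 0.835 1.037 1.042]
 [0.996 0.996 0.854 0.846 0.84  0.834 0.837 0.835 0.835 0.839 1.033 1.032]
 [0.99  0.992 0.856 0.846 0.842 0.836 0.835 0.839 0.839 0.843 1.024 1.022]
 [0.991 0.989 0.858 0.847 0.84  0.84  0.842 0.837 0.839 0.845 1.014 1.009]
 [0.992 0.99  0.859 0.847 0.844 0.843 0.841 0.841 0.841 0.849 1.004 1.008]
 [0.995 0.995 0.859 0.851 0.846 0.845 0.843 0.844 0.845 0.853 0.999 0.998]
 [0.993 0.993 0.863 0.853 0.849 0.846 0.848 0.846 0.848 0.989 0.993 1.   ]
 [0.985 0.986 0.985 0.857 0.849 0.847 0.852 0.848 0.851 0.985 0.995 0.982]
 [0.975 0.977 0.975 0.981 0.977 0.977 0.977 0.977 0.977 0.983 0.977 0.975]]
```

send_rows:
  increments:
    - {"claw": 25, "slide": [0, 0, 0], "delta_rot": [0, 0, 0]}

```text
time_s: 3.2
tcp_pos: [0.4349, -0.3962, 0.1053]
ee_rot: [-0.001, 0.744, 0.668, -0.0]
wrist_force: [0.7, 0.1, -0.1]
grip_width: 0.025
```

```bash
python3 - <<'E'
from h import *
p,d,K,T=load("scene0.npz")
t=np.array([.1975,-.5125,.2215]); y=np.array([.36,-.933,0]);x=np.array([.933,.36,0])
for s in(-1,1):
  for dz in(0,.01,-.01,-.022): print(s,dz,proj(t+s*y*.0425+[0,0,dz],K,T))
crop(p,350,200,500,310,5,"pics/e0.png")
p,d,K,T=load("scene3.npz")
t=np.array([.436,-.397,.106])
# near finger tip px: crop (395,365)->
for u,v in((330+395/6,200+362/6),(330+430/6,200+375/6)):
    o=T[:3,3];r=T[:3,:3]@np.linalg.inv(K)@[u,v,1]
    for X in(.425,.420,.41): print(X,o+r*(X-o[0])/r[0])
    print(d[int(v)-3,int(u)],o+r*d[int(v)-3,int(u)])
E
```

```text
-1 0 [380.02952894 289.11478008]
-1 0.01 [380.59092111 283.25130553]
-1 -0.01 [379.47621395 294.89389229]
-1 -0.022 [378.82265451 301.72001023]
1 0 [444.14057253 299.57602439]
1 0.01 [445.21547012 293.5327282 ]
1 -0.01 [443.08181465 305.52857982]
1 -0.022 [441.83210234 312.55472042]
0.425 [ 0.425      -0.39566522  0.11695743]
0.42 [ 0.42       -0.39763035  0.12023592]
0.41 [ 0.41       -0.40156061  0.1267929 ]
0.8209834 [ 0.41112649 -0.40111787  0.12605426]
0.425 [ 0.425      -0.40828132  0.11659461]
0.42 [ 0.42      -0.4101559  0.1198757]
0.41 [ 0.41       -0.41390507  0.12643789]
0.8235459 [ 0.41914082 -0.41047802  0.12043951]
```

View pics/e0.png

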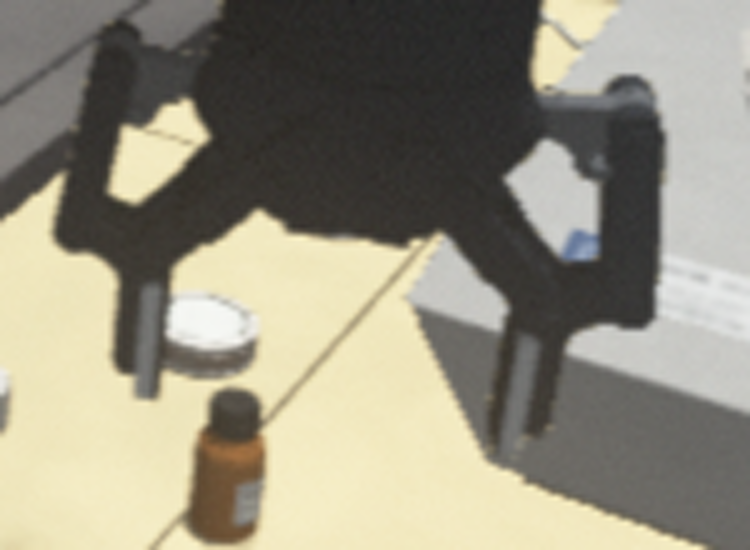

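The fingertips show at about z=0.12 while the TCP reads 0.106. They sit roughly 30 mm higher than the description says, so the grip is up at the shoulder. I'll set the vial back down and regrip lower.

send_rows:
  increments:
    - {"claw": 25, "slide": [0, 0, -25], "delta_rot": [0, 0, 0]}
    - {"claw": 25, "slide": [0, 0, -25], "delta_rot": [0, 0, 0]}
    - {"claw": 25, "slide": [0, 0, -13], "delta_rot": [0, 0, 0]}
    - {"claw": 25, "slide": [0, 0, -4], "delta_rot": [0, 0, 0]}
    - {"claw": 25, "slide": [0, 0, 0], "delta_rot": [0, 0, 0]}

```text
time_s: 3.7
tcp_pos: [0.4351, -0.3963, 0.0383]
ee_rot: [-0.001, 0.744, 0.668, -0.0]
wrist_force: [0.8, -0.6, 0.1]
grip_width: 0.0252
```

```bash

python3 snap.py 4 scene top; python3 -c "
from h import *
p=load('scene4.npz')[0];crop(p,350,220,450,320,6,'pics/d5.png')"
```

```text
3.8 [ 0.43635027 -0.39704448  0.03979738] [8.74433162e-04 7.43862466e-01 6.68332125e-01 1.94509883e-04] [ 0.1792139   0.63296582 -0.4239464 ] 0.024893517910117204
```

View pics/d5.png

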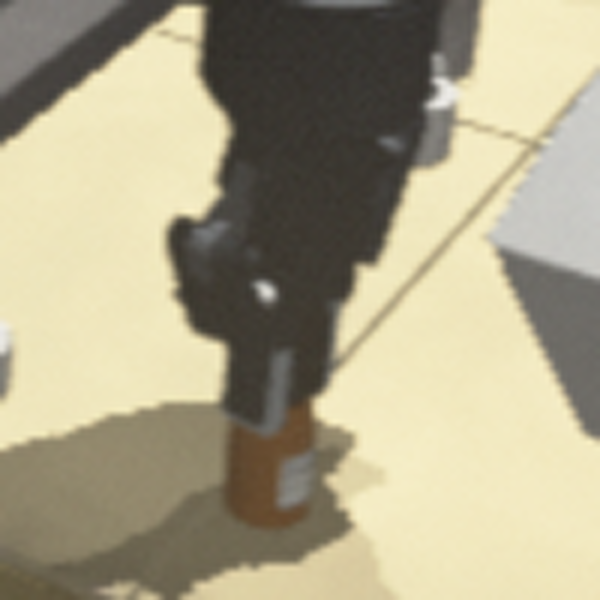

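send_rows:
  increments:
    - {"claw": 25, "slide": [0, 0, -1.5], "delta_rot": [0, 0, 0]}
    - {"claw": 27, "slide": [0, 0, 0], "delta_rot": [0, 0, 0]}
    - {"claw": 31, "slide": [0, 0, 0], "delta_rot": [0, 0, 0]}
    - {"claw": 40, "slide": [0, 0, 0], "delta_rot": [0, 0, 0]}
    - {"claw": 55, "slide": [0, 0, 0], "delta_rot": [0, 0, 0]}

```text
time_s: 4.3
tcp_pos: [0.4357, -0.3967, 0.0377]
ee_rot: [0.0, 0.744, 0.668, -0.0]
wrist_force: [-0.2, 0.2, -0.3]
grip_width: 0.0531
```

send_rows:
  increments:
    - {"claw": 55, "slide": [0, 0, 0], "delta_rot": [0, 0, 0]}
    - {"claw": 55, "slide": [0, 0, -8], "delta_rot": [0, 0, 0]}
    - {"claw": 55, "slide": [0, 0, -8], "delta_rot": [0, 0, 0]}
    - {"claw": 55, "slide": [0, 0, 0], "delta_rot": [0, 0, 0]}

```text
time_s: 4.7
tcp_pos: [0.4342, -0.3956, 0.0196]
ee_rot: [-0.002, 0.744, 0.668, -0.0]
wrist_force: [-0.0, -0.0, -0.0]
grip_width: 0.0547
```

```bash

python3 snap.py 5 scene top; python3 -c "
from h import *
p=load('scene5.npz')[0];crop(p,350,220,450,320,6,'pics/d6.png')
p=load('top5.npz')[0];crop(p,370,190,470,290,5,'pics/d7.png')"
```

```text
4.8 [ 0.4351824  -0.39621166  0.02080875] [-7.12773095e-04  7.43883400e-01  6.68309043e-01 -4.95301587e-05] [ 0.70570907 -0.22438719  0.75224776] 0.05490844670582643
```

View pics/d6.png

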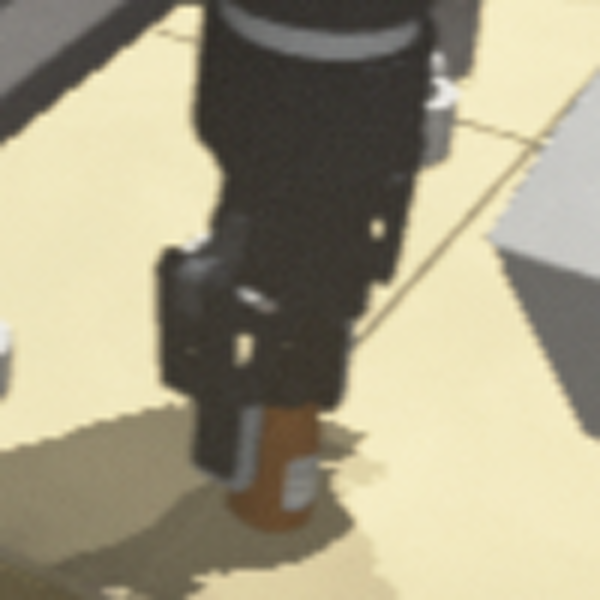

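View pics/d7.png

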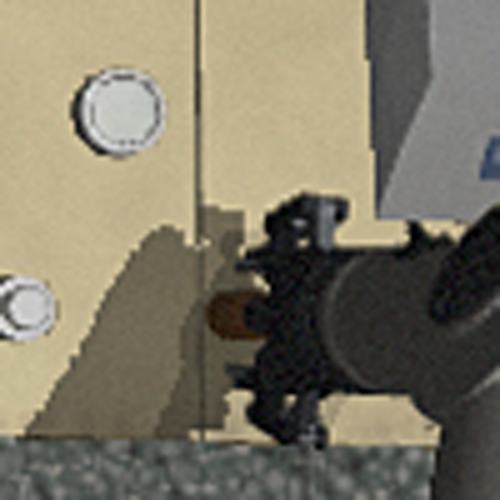

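```bash
python3 - <<'E'
from h import *
p,d,K,T=load("scene5.npz")
for u,v in((350+238/6,220+487/6),(350+197/6,220+465/6)):
    o=T[:3,3];r=T[:3,:3]@np.linalg.inv(K)@[u,v,1]
    for X in(.408,.40): print(X,o+r*(X-o[0])/r[0])
    print(o+r*d[int(v)-3,int(u)])
p,d,K,T=load("top5.npz")
for u,v in((370+245/5,190+262/5),(370+230/5,190+375/5)):
    for z in(.02,.03,.04):print(ray(u,v,z,K,T))
    print(d[int(v)-2:int(v)+3,int(u)-2:int(u)+6])
E
```

```text
0.408 [ 0.408      -0.3988612   0.02598142]
0.4 [ 0.4        -0.40204643  0.03242905]
[ 0.39720264 -0.40316021  0.03468359]
0.408 [ 0.408      -0.38306779  0.02816334]
0.4 [ 0.4        -0.38643892  0.03458528]
[ 0.39422148 -0.38887394  0.03922395]
[ 0.46698216 -0.40310123  0.02      ]
[ 0.46665955 -0.39938895  0.03      ]
[ 0.46633693 -0.39567667  0.04      ]
[[1.195971  1.1914219 1.1542765 1.145113  1.1181583 1.1152291 1.1083189
  1.1072553]
 [1.196791  1.197658  1.1542515 1.1418701 1.122171  1.1149473 1.0919385
  1.0964396]
 [1.1563603 1.1503749 1.1396375 1.1313311 1.1230955 1.1141028 1.090268
  1.0921584]
 [1.159971  1.1498415 1.1420002 1.1327837 1.1253021 1.1157212 1.0935075
  1.0885036]
 [1.1949704 1.1964654 1.1907806 1.1616976 1.1537961 1.1003382 1.0900723
  1.0878273]]
[ 0.39992904 -0.39337298  0.02      ]
[ 0.40017984 -0.3897439   0.03      ]
[ 0.40043064 -0.38611481  0.04      ]
[[1.1874616 1.1480376 1.1408559 1.13005   1.1284741 1.1146468 1.1090461
  1.0859879]
 [1.1909102 1.1502044 1.1405362 1.12918   1.1204885 1.1158674 1.1086897
  1.0879333]
 [1.1905576 1.1886901 1.1860936 1.1430503 1.1333967 1.112942  1.1089728
  1.099852 ]
 [1.1888591 1.186065  1.187165  1.1439945 1.1391618 1.1108692 1.1078144
  1.1011593]
 [1.1874768 1.1869198 1.1923552 1.1433427 1.1363807 1.1117872 1.1034367
  1.1046815]]
```

send_rows:
  grip_force: 20
  increments:
    - {"claw": 50, "slide": [0, 0, -8], "delta_rot": [0, 0, 0]}
    - {"claw": 42, "slide": [0, 0, 0], "delta_rot": [0, 0, 0]}
    - {"claw": 37, "slide": [0, 0, 0], "delta_rot": [0, 0, 0]}
    - {"claw": 33, "slide": [0, 0, 0], "delta_rot": [0, 0, 0]}
    - {"claw": 29, "slide": [0, 0, 0], "delta_rot": [0, 0, 0]}

```text
time_s: 5.3
tcp_pos: [0.436, -0.3967, 0.0139]
ee_rot: [0.0, 0.744, 0.668, 0.0]
wrist_force: [0.4, -0.4, -0.1]
grip_width: 0.029
```

send_rows:
  increments:
    - {"claw": 25, "slide": [0, 0, 0], "delta_rot": [0, 0, 0]}
    - {"claw": 25, "slide": [0, 0, 0], "delta_rot": [0, 0, 0]}

```text
time_s: 5.5
tcp_pos: [0.436, -0.3968, 0.0139]
ee_rot: [0.0, 0.744, 0.668, 0.0]
wrist_force: [1.0, -0.6, 0.7]
grip_width: 0.0291
```

```bash

python3 snap.py 6 scene top; python3 -c "
from h import *
p=load('scene6.npz')[0];crop(p,350,220,450,320,6,'pics/d8.png')
p=load('top6.npz')[0];crop(p,370,190,470,290,5,'pics/d9.png')"
```

```text
5.6 [ 0.43599899 -0.39673067  0.01391417] [4.46522608e-04 7.43856893e-01 6.68338768e-01 1.20852360e-04] [ 0.47695566 -0.29243151  0.75612391] 0.0291466035335459
```

View pics/d8.png

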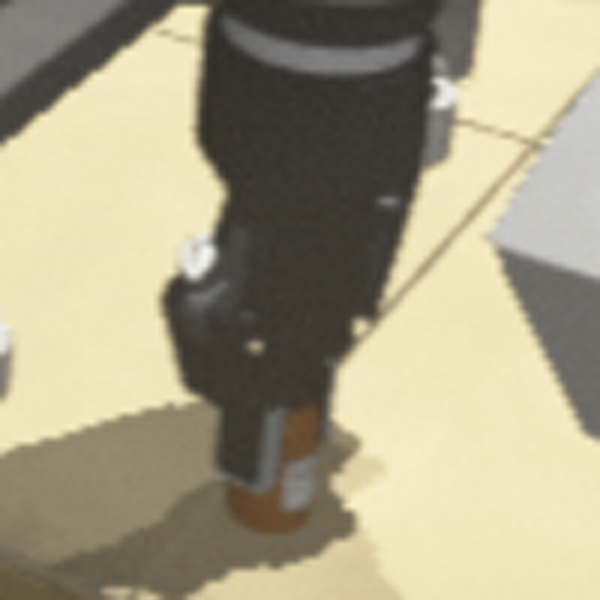

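View pics/d9.png

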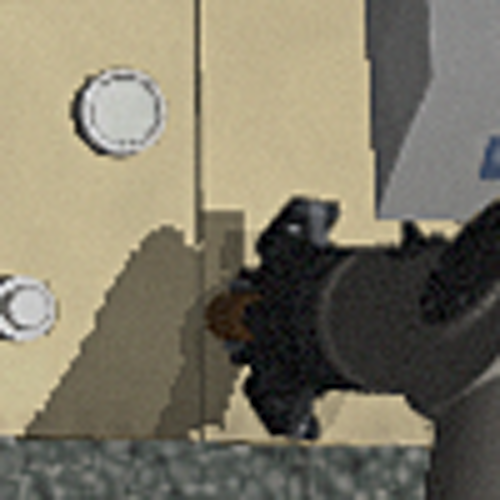

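send_rows:
  increments:
    - {"claw": 25, "slide": [0, 0, 15], "delta_rot": [0, 0, 0]}
    - {"claw": 25, "slide": [0, 0, 30], "delta_rot": [0, 0, 0]}
    - {"claw": 25, "slide": [-10, 0, 40], "delta_rot": [0, 0, 0]}
    - {"claw": 25, "slide": [-16, 0, 36], "delta_rot": [0, 0, 0]}
    - {"claw": 25, "slide": [-10, 5, 15], "delta_rot": [0, 0, 0]}

```text
time_s: 6.1
tcp_pos: [0.4, -0.3941, 0.1546]
ee_rot: [0.004, 0.744, 0.668, -0.0]
wrist_force: [-0.3, -1.0, -0.5]
grip_width: 0.0288
```

```bash

python3 snap.py 7 scene top; python3 -c "
from h import *
p=load('scene7.npz')[0];crop(p,330,180,450,300,6,'pics/f1.png')"
```

```text
6.2 [ 0.39981269 -0.39314108  0.15356105] [ 3.22146548e-03  7.44416589e-01  6.67707618e-01 -3.17087705e-04] [ 1.18663142  0.62951982 -1.0282726 ] 0.028589870411064502
```

View pics/f1.png

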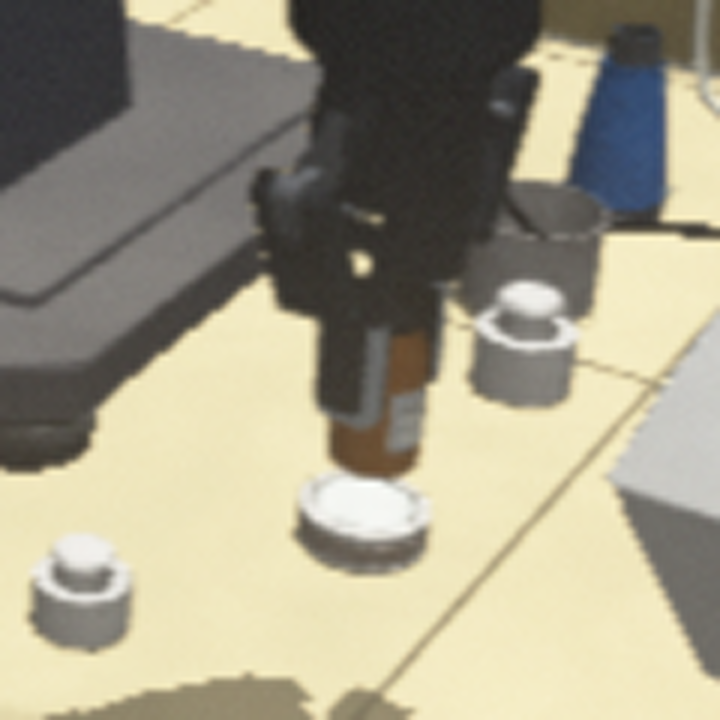

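send_rows:
  increments:
    - {"claw": 25, "slide": [0, 20, 0], "delta_rot": [0, 0, 0]}
    - {"claw": 25, "slide": [0, 35, 0], "delta_rot": [0, 0, 0]}
    - {"claw": 25, "slide": [0, 42, 0], "delta_rot": [0, 0, 0]}
    - {"claw": 25, "slide": [0, 42, 0], "delta_rot": [0, 0, 0]}
    - {"claw": 25, "slide": [0, 42, 0], "delta_rot": [0, 0, 0]}

```text
time_s: 6.7
tcp_pos: [0.3991, -0.2083, 0.1485]
ee_rot: [-0.001, 0.744, 0.668, -0.0]
wrist_force: [1.4, 0.1, 0.4]
grip_width: 0.0288
```

send_rows:
  increments:
    - {"claw": 25, "slide": [0, 42, 0], "delta_rot": [0, 0, 0]}
    - {"claw": 25, "slide": [0, 42, 0], "delta_rot": [0, 0, 0]}
    - {"claw": 25, "slide": [0, 42, 0], "delta_rot": [0, 0, 0]}
    - {"claw": 25, "slide": [0, 42, 0], "delta_rot": [0, 0, 0]}
    - {"claw": 25, "slide": [0, 42, 0], "delta_rot": [0, 0, 0]}

```text
time_s: 7.2
tcp_pos: [0.3988, 0.0014, 0.1488]
ee_rot: [-0.001, 0.744, 0.669, -0.0]
wrist_force: [0.9, 0.8, -0.5]
grip_width: 0.0286
```

send_rows:
  increments:
    - {"claw": 25, "slide": [0, 42, 0], "delta_rot": [0, 0, 0]}
    - {"claw": 25, "slide": [0, 42, 0], "delta_rot": [0, 0, 0]}
    - {"claw": 25, "slide": [0, 42, 0], "delta_rot": [0, 0, 0]}
    - {"claw": 25, "slide": [0, 42, 0], "delta_rot": [0, 0, 0]}
    - {"claw": 25, "slide": [0, 42, 0], "delta_rot": [0, 0, 0]}

```text
time_s: 7.7
tcp_pos: [0.3988, 0.2111, 0.1488]
ee_rot: [-0.0, 0.744, 0.668, -0.001]
wrist_force: [1.7, 0.7, 0.6]
grip_width: 0.0287
```

Next I'll go to y=0.313, then forward to x≈0.56 at this height.

send_rows:
  increments:
    - {"claw": 25, "slide": [10, 42, 0], "delta_rot": [0, 0, 0]}
    - {"claw": 25, "slide": [25, 36, 0], "delta_rot": [0, 0, 0]}
    - {"claw": 25, "slide": [40, 20, 0], "delta_rot": [0, 0, 0]}
    - {"claw": 25, "slide": [40, 4, 0], "delta_rot": [0, 0, 0]}
    - {"claw": 25, "slide": [40, 0, 0], "delta_rot": [0, 0, 0]}

```text
time_s: 8.2
tcp_pos: [0.5546, 0.3136, 0.1478]
ee_rot: [-0.001, 0.743, 0.67, -0.001]
wrist_force: [0.2, 0.6, 0.4]
grip_width: 0.0291
```

send_rows:
  increments:
    - {"claw": 25, "slide": [20, 0, 0], "delta_rot": [0, 0, 0]}
    - {"claw": 25, "slide": [10, 0, -10], "delta_rot": [0, 0, 0]}
    - {"claw": 25, "slide": [0, 0, -20], "delta_rot": [0, 0, 0]}
    - {"claw": 25, "slide": [0, 0, 0], "delta_rot": [0, 0, 0]}
    - {"claw": 25, "slide": [0, 0, 0], "delta_rot": [0, 0, 0]}

```text
time_s: 8.7
tcp_pos: [0.5828, 0.3116, 0.1184]
ee_rot: [-0.001, 0.743, 0.669, -0.002]
wrist_force: [-0.5, 0.0, -0.5]
grip_width: 0.0286
```

```bash

python3 snap.py 8 scene top; python3 -c "
from h import *
p=load('scene8.npz')[0];crop(p,150,120,260,220,7,'pics/f2.png')
p=load('top8.npz')[0];crop(p,125,140,225,260,4.9,'pics/f3.png')"
```

```text
8.8 [0.58403868 0.31219292 0.12029538] [-1.32499824e-04  7.43446223e-01  6.68795583e-01  4.04621277e-04] [-0.32911873  0.64421964  0.13766402] 0.0287615406973321
```

View pics/f2.png

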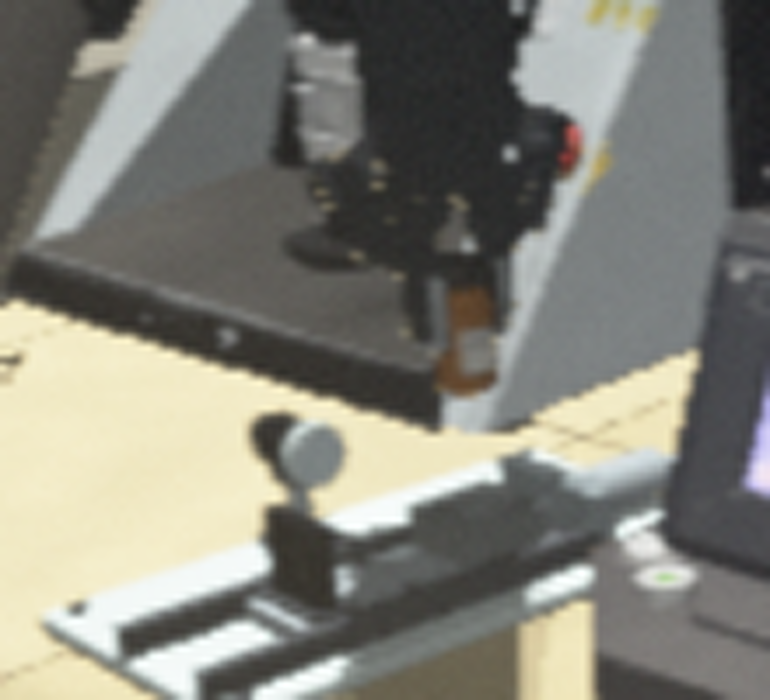

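View pics/f3.png

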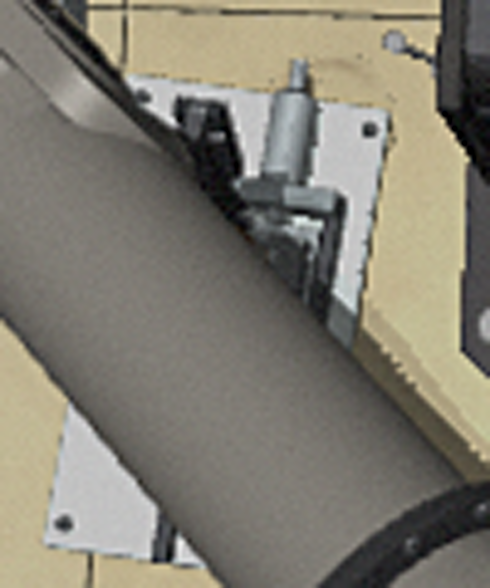

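```bash
python3 - <<'E'
from h import *
p,d,K,T=load("scene8.npz")
hsv=cv2.cvtColor(p,cv2.COLOR_RGB2HSV)
m=np.zeros(p.shape[:2],bool);m[155:180,205:228]=1
am=m&((hsv[...,0]<14)|(hsv[...,0]>170))&(hsv[...,1]>110)
for v in range(158,178):
    c=np.where(am[v])[0]
    if len(c): print(v,c.min(),c.max(),(c.min()+c.max())/2,end=" | ")
print()
b=np.array([.584,.312,.1064])
for z in(0,.01,.02):
    q=b+[0,0,z];print(z,proj(q,K,T),proj(q+.015*T[:3,0],K,T),proj(q-.015*T[:3,0],K,T))
print("front bottom",proj(b-.015*np.array([.77,.636,0]),K,T))
print("socket .041",proj([.585,.313,.041],K,T))
# refit vial in pic 1 rows for comparison
p,d,K,T=load("scene1.npz");hsv=cv2.cvtColor(p,cv2.COLOR_RGB2HSV)
m=np.zeros(p.shape[:2],bool);m[285:312,380:410]=1
am=m&((hsv[...,0]<14)|(hsv[...,0]>170))&(hsv[...,1]>110)
for v in range(288,310):
    c=np.where(am[v])[0]
    if len(c): print(v,c.min(),c.max(),end=" | ")
E
```

```text
162 215 215 215.0 | 166 216 216 216.0 | 173 214 214 214.0 | 
0 [216.09163954 173.50890955] [220.60429408 173.50890955] [211.578985   173.50890955]
0.01 [215.82268218 170.66879179] [220.34928369 170.66879179] [211.29608066 170.66879179]
0.02 [215.55205716 167.81106407] [220.09269213 167.81106407] [211.01142219 167.81106407]
front bottom [215.48889825 175.08638454]
socket .041 [217.8243823  191.50087755]
```

send_rows:
  increments:
    - {"claw": 25, "slide": [1.5, 0.5, -20], "delta_rot": [0, 0, 0]}
    - {"claw": 25, "slide": [0, 0, -20], "delta_rot": [0, 0, 0]}
    - {"claw": 25, "slide": [0, 0, -17], "delta_rot": [0, 0, 0]}
    - {"claw": 25, "slide": [0, 0, 0], "delta_rot": [0, 0, 0]}
    - {"claw": 25, "slide": [0, 0, 0], "delta_rot": [0, 0, 0]}

```text
time_s: 9.3
tcp_pos: [0.5863, 0.3124, 0.0637]
ee_rot: [0.0, 0.744, 0.668, 0.001]
wrist_force: [-0.0, 0.1, 0.5]
grip_width: 0.0284
```

```bash

python3 snap.py 9 scene top; python3 -c "
from h import *
p=load('scene9.npz')[0];crop(p,170,140,260,220,8,'pics/f4.png')
p=load('top9.npz')[0];crop(p,155,170,215,230,9,'pics/f5.png')"; python3 snap.py z;python3 snap.py z
```

```text
9.4 [0.58694368 0.31288348 0.06456738] [2.17500613e-04 7.43851172e-01 6.68343253e-01 1.63780561e-03] [ 0.45724527 -0.36580235  0.36122052] 0.0288059708043563
9.4 [0.58694368 0.31288348 0.06456738] [2.17500613e-04 7.43851172e-01 6.68343253e-01 1.63780561e-03] [ 0.45724527 -0.36580235  0.36122052] 0.0288059708043563
9.4 [0.58694368 0.31288348 0.06456738] [2.17500613e-04 7.43851172e-01 6.68343253e-01 1.63780561e-03] [ 0.45724527 -0.36580235  0.36122052] 0.0288059708043563
```

View pics/f4.png

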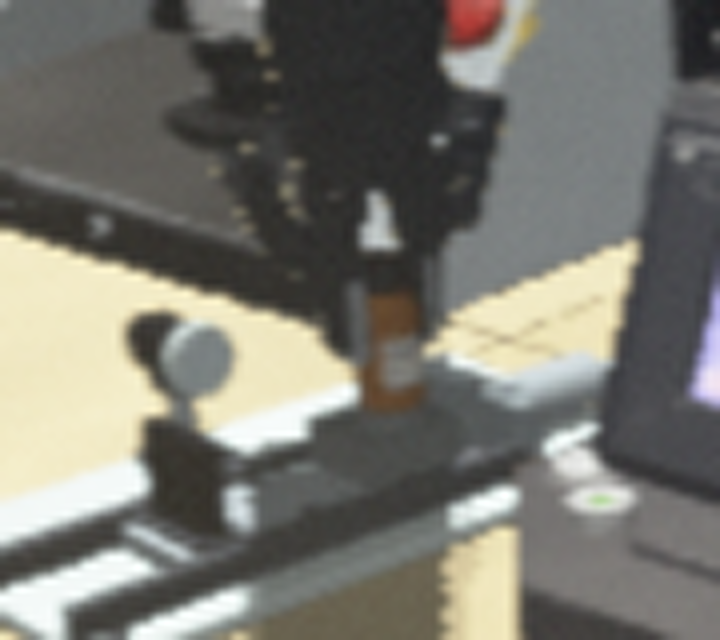

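View pics/f5.png

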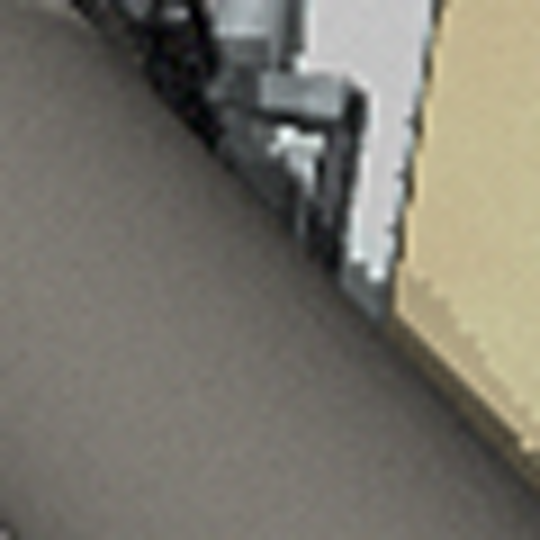

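send_rows:
  increments:
    - {"claw": 25, "slide": [-1, 1, -4], "delta_rot": [0, 0, 0]}
    - {"claw": 25, "slide": [0, 0, -4], "delta_rot": [0, 0, 0]}
    - {"claw": 25, "slide": [0, 0, -3], "delta_rot": [0, 0, 0]}
    - {"claw": 25, "slide": [0, 0, -3], "delta_rot": [0, 0, 0]}
    - {"claw": 25, "slide": [0, 0, 0], "delta_rot": [0, 0, 0]}

```text
time_s: 9.9
tcp_pos: [0.5862, 0.3165, 0.0519]
ee_rot: [-0.001, 0.744, 0.669, 0.004]
wrist_force: [-1.3, 2.6, 7.5]
grip_width: 0.0287
```

send_rows:
  increments:
    - {"claw": 25, "slide": [0, 0, 0], "delta_rot": [0, 0, 0]}
    - {"claw": 25, "slide": [0, 0, 0], "delta_rot": [0, 0, 0]}

```text
time_s: 10.1
tcp_pos: [0.5862, 0.3165, 0.0519]
ee_rot: [-0.001, 0.744, 0.669, 0.004]
wrist_force: [-0.7, 1.8, 9.0]
grip_width: 0.0287
```

```bash

python3 snap.py 10 scene; python3 -c "
from h import *
p=load('scene10.npz')[0];crop(p,190,150,250,210,11,'pics/f6.png')"
```

```text
10.15 [0.58620818 0.31648072 0.05184913] [-0.00079179  0.74354841  0.66867168  0.00364887] [-0.03628385  1.77806471  8.3724545 ] 0.028587599224583805
```

View pics/f6.png

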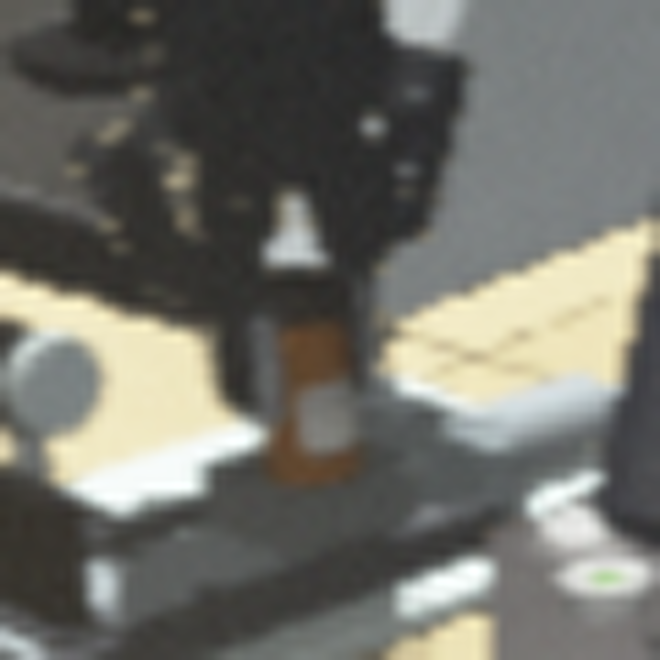

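send_rows:
  increments:
    - {"claw": 25, "slide": [0, 1, 0], "delta_rot": [0, 0, 0]}
    - {"claw": 25, "slide": [0, 0, -1], "delta_rot": [0, 0, 0]}
    - {"claw": 25, "slide": [0, 0, 0], "delta_rot": [0, 0, 0]}

```text
time_s: 10.45
tcp_pos: [0.586, 0.3168, 0.0494]
ee_rot: [-0.001, 0.744, 0.669, 0.003]
wrist_force: [1.3, 3.2, 1.8]
grip_width: 0.0289
```

send_rows:
  increments:
    - {"claw": 25, "slide": [0, 0.5, -2], "delta_rot": [0, 0, 0]}
    - {"claw": 25, "slide": [0, 0, -2], "delta_rot": [0, 0, 0]}
    - {"claw": 25, "slide": [0, 0, 0], "delta_rot": [0, 0, 0]}

```text
time_s: 10.75
tcp_pos: [0.5857, 0.3166, 0.0439]
ee_rot: [-0.001, 0.744, 0.669, 0.002]
wrist_force: [1.3, 5.9, 2.0]
grip_width: 0.029
```

send_rows:
  increments:
    - {"claw": 25, "slide": [0, 1, -1.5], "delta_rot": [0, 0, 0]}
    - {"claw": 25, "slide": [0, 0, -1.5], "delta_rot": [0, 0, 0]}
    - {"claw": 25, "slide": [0, 0, 0], "delta_rot": [0, 0, 0]}

```text
time_s: 11.05
tcp_pos: [0.5857, 0.3165, 0.0409]
ee_rot: [-0.0, 0.744, 0.668, 0.001]
wrist_force: [2.3, 4.6, 3.5]
grip_width: 0.0286
```

send_rows:
  increments:
    - {"claw": 25, "slide": [0, 0.5, -1.5], "delta_rot": [0, 0, 0]}
    - {"claw": 25, "slide": [0, 0, 0], "delta_rot": [0, 0, 0]}

```text
time_s: 11.25
tcp_pos: [0.5857, 0.3166, 0.0407]
ee_rot: [0.0, 0.744, 0.668, 0.001]
wrist_force: [1.1, 3.1, 9.1]
grip_width: 0.0285
```

```bash

python3 snap.py 11 scene; python3 -c "
from h import *
p=load('scene11.npz')[0];crop(p,190,150,250,210,11,'pics/f7.png')"
```

```text
11.3 [0.58569622 0.31660408 0.0407048 ] [1.50677232e-04 7.43930846e-01 6.68255814e-01 1.01991614e-03] [0.80724204 3.20398325 8.92348986] 0.028862761169282287
```

View pics/f7.png

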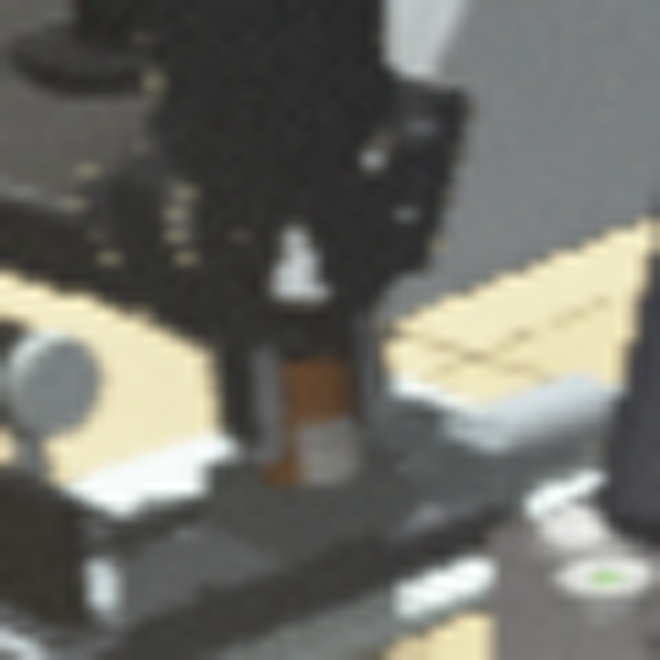

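send_rows:
  increments:
    - {"claw": 28, "slide": [0, 0, 1], "delta_rot": [0, 0, 0]}
    - {"claw": 31, "slide": [0, 0, 0], "delta_rot": [0, 0, 0]}
    - {"claw": 36, "slide": [0, 0, 0], "delta_rot": [0, 0, 0]}
    - {"claw": 44, "slide": [0, 0, 0], "delta_rot": [0, 0, 0]}
    - {"claw": 50, "slide": [0, 0, 0], "delta_rot": [0, 0, 0]}

```text
time_s: 11.8
tcp_pos: [0.5844, 0.3143, 0.0387]
ee_rot: [0.0, 0.744, 0.668, -0.002]
wrist_force: [0.5, -0.2, -0.6]
grip_width: 0.0498
```

send_rows:
  increments:
    - {"claw": 50, "slide": [0, 0, 0], "delta_rot": [0, 0, 0]}
    - {"claw": 50, "slide": [0, 0, 0], "delta_rot": [0, 0, 0]}
    - {"claw": 50, "slide": [0, 0, 0], "delta_rot": [0, 0, 0]}

```text
time_s: 12.1
tcp_pos: [0.585, 0.3159, 0.04]
ee_rot: [0.0, 0.744, 0.668, -0.0]
wrist_force: [-0.1, -0.2, 0.0]
grip_width: 0.0501
```

```bash

python3 snap.py 12 scene; python3 -c "
from h import *
p=load('scene12.npz')[0];crop(p,190,150,250,210,11,'pics/f8.png')"
```

```text
12.15 [0.58507906 0.31587861 0.04004791] [ 4.18993726e-05  7.43873849e-01  6.68320051e-01 -5.99363249e-05] [-0.41767547 -0.25748658  0.79100428] 0.050001683777033096
```

View pics/f8.png

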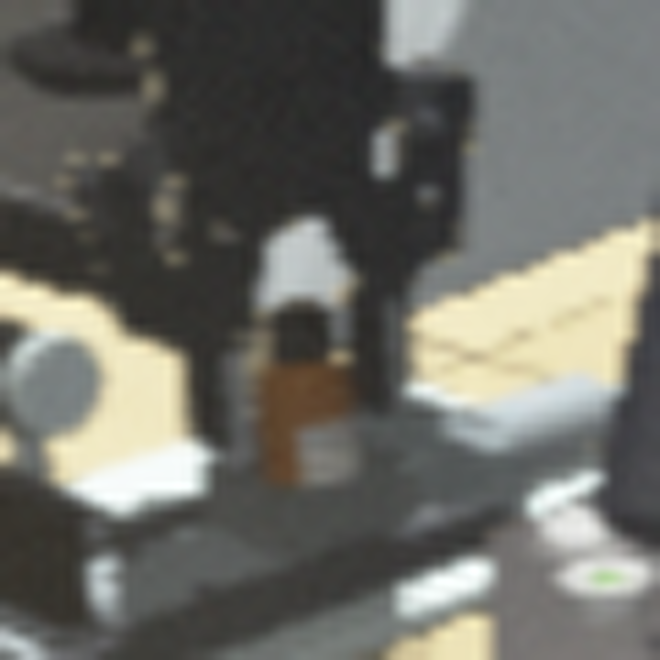

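send_rows:
  increments:
    - {"claw": 50, "slide": [0, 0, 15], "delta_rot": [0, 0, 0]}
    - {"claw": 50, "slide": [0, 0, 30], "delta_rot": [0, 0, 0]}
    - {"claw": 50, "slide": [0, 0, 40], "delta_rot": [0, 0, 0]}
    - {"claw": 50, "slide": [0, 0, 40], "delta_rot": [0, 0, 0]}
    - {"claw": 60, "slide": [-40, 0, 20], "delta_rot": [0, 0, 0]}

```text
time_s: 12.65
tcp_pos: [0.5518, 0.3155, 0.1901]
ee_rot: [0.002, 0.747, 0.665, 0.006]
wrist_force: [0.4, 0.0, 0.4]
grip_width: 0.0601
```

send_rows:
  increments:
    - {"claw": 60, "slide": [-48, 0, 0], "delta_rot": [0, 0, 0]}
    - {"claw": 60, "slide": [-48, -20, 0], "delta_rot": [0, 0, 0]}
    - {"claw": 60, "slide": [-40, -30, 0], "delta_rot": [0, 0, 0]}
    - {"claw": 60, "slide": [0, -30, 0], "delta_rot": [0, 0, 0]}
    - {"claw": 60, "slide": [0, 0, 0], "delta_rot": [0, 0, 0]}

```text
time_s: 13.15
tcp_pos: [0.4108, 0.2321, 0.1858]
ee_rot: [0.003, 0.745, 0.667, -0.001]
wrist_force: [0.9, 0.6, 0.3]
grip_width: 0.0599
```

```bash

python3 snap.py 13 scene top; python3 -c "
from h import *
p,d,K,T=load('scene13.npz');crop(p,150,150,260,230,7,'pics/f9.png')
for z in (.027,.041,.072,.093): print(z,(proj([.5855,.315,z],K,T)-[150,150])*7)
p=load('top13.npz')[0];crop(p,125,140,225,260,4.9,'pics/g0.png')"
```

```text
13.25 [0.41171071 0.23655355 0.18637293] [0.00076257 0.74442485 0.66770472 0.00120745] [-0.1953735   0.79265234 -0.4706418 ] 0.05976528655359352
0.027 [475.20745996 315.75614245]
0.041 [472.68987718 289.24921234]
0.072 [467.03890197 229.75166324]
0.093 [463.14986549 188.8050778 ]
```

View pics/f9.png

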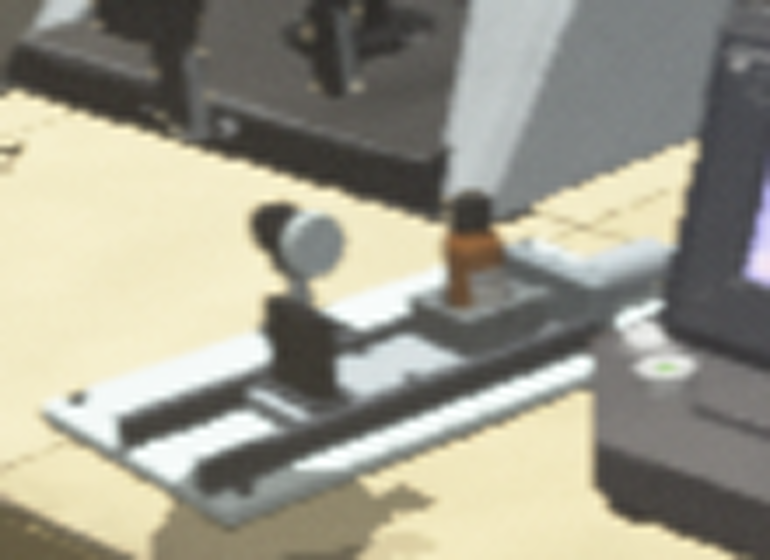

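View pics/g0.png

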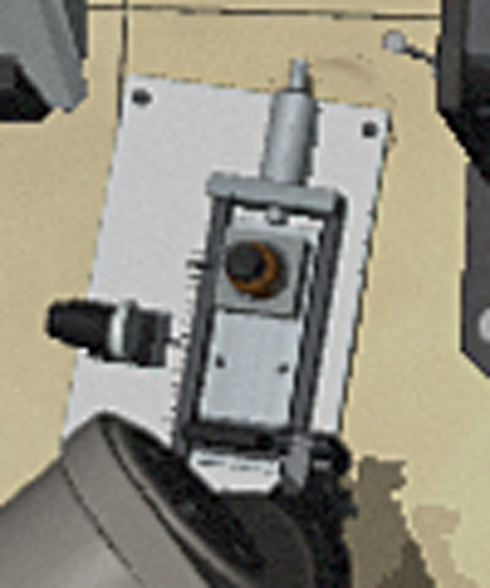

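```bash
cat > mark.py <<'E'
from h import *
yaw=-0.10
ex=np.array([np.cos(yaw),np.sin(yaw),0]);ey=np.array([-np.sin(yaw),np.cos(yaw),0]);ez=np.array([0,0,1.])
S=np.array([.5855,.3135,.041])
E
python3 - <<'E'
from mark import *
for n,(x0,y0,x1,y1,s) in (("top13",(140,180,210,250,9)),("scene13",(165,170,235,215,11))):
    p,d,K,T=load(n+".npz")
    img=cv2.resize(p[y0:y1,x0:x1,::-1],None,fx=s,fy=s,interpolation=cv2.INTER_CUBIC)
    def dr(P,c):
        q=(proj(P,K,T)-[x0-.5,y0-.5])*s; cv2.circle(img,(int(q[0]),int(q[1])),2,c,-1)
    H=S-.1*ex;H[2]=.067
    for a in(-.006,.006):
        for b in(-.023,.023): dr(H+a*ex+b*ey,(0,0,255))
    for t in np.arange(0,6.28,.3): dr(S+.017*(np.cos(t)*ex+np.sin(t)*ey),(0,255,0))
    for a in(-.024,.024):
        for b in(-.024,.024): dr(S+a*ex+b*ey,(255,0,0))
    for t in(.045,.05,.055): dr(S-t*ex+.061*ey+.023*ez,(0,255,255))
    cv2.imwrite(f"pics/ov_{n}.png",img)
E
```

```text
(no output)
```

View pics/ov_top13.png

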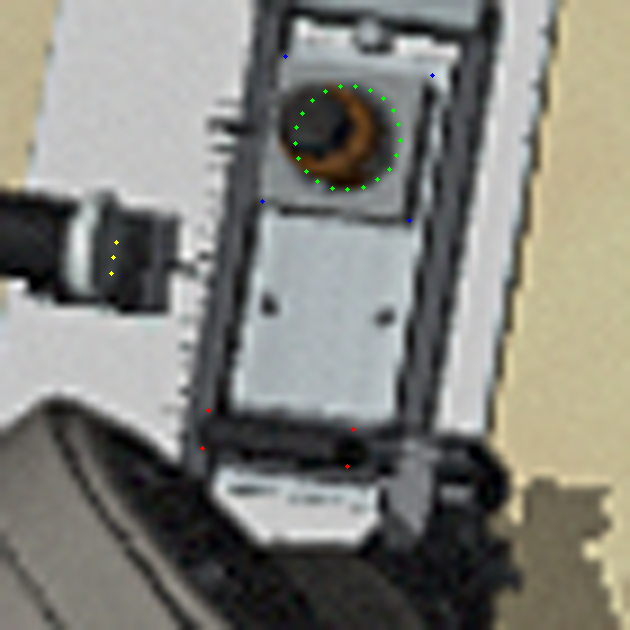

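View pics/ov_scene13.png

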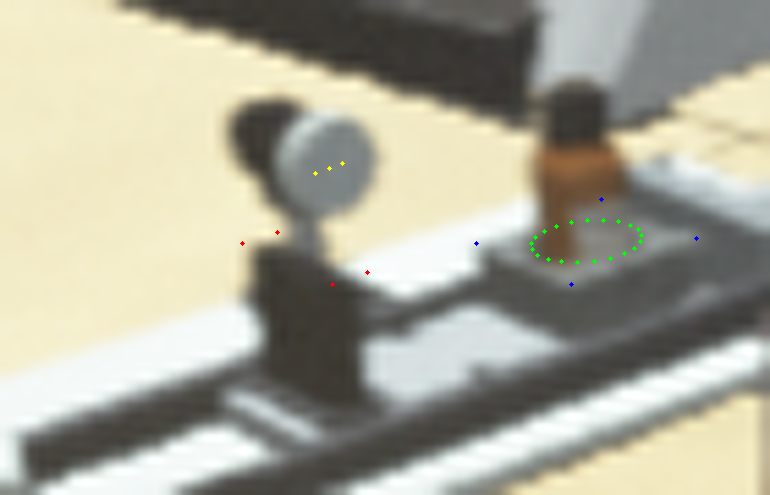

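send_rows:
  increments:
    - {"claw": 50, "slide": [37, 43, 0], "delta_rot": [0, 0, 0]}
    - {"claw": 50, "slide": [37, 43, -10], "delta_rot": [0, 0, 0]}
    - {"claw": 50, "slide": [0, 0, -40], "delta_rot": [0, 0, 0]}
    - {"claw": 50, "slide": [0, 0, 0], "delta_rot": [0, 0, 0]}
    - {"claw": 50, "slide": [0, 0, 0], "delta_rot": [0, 0, 0]}

```text
time_s: 13.75
tcp_pos: [0.4751, 0.3128, 0.136]
ee_rot: [-0.001, 0.743, 0.669, -0.001]
wrist_force: [-0.1, 0.2, -0.6]
grip_width: 0.0496
```

```bash

python3 snap.py 14 scene top; python3 -c "
from h import *
p,d,K,T=load('scene14.npz');crop(p,150,130,260,230,7,'pics/g1.png')
p=load('top14.npz')[0];crop(p,125,140,225,260,4.9,'pics/g2.png')"
```

```text
13.85 [0.47624099 0.31294739 0.1381612 ] [6.22390515e-05 7.43784762e-01 6.68417667e-01 1.43021539e-03] [ 0.52738591  0.53621894 -0.09650041] 0.04959509784359324
```

View pics/g1.png

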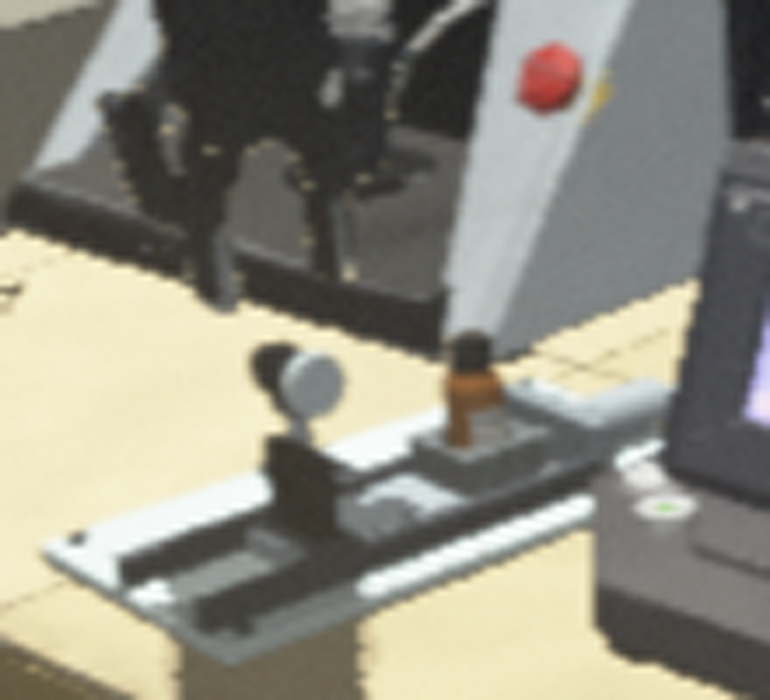

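View pics/g2.png

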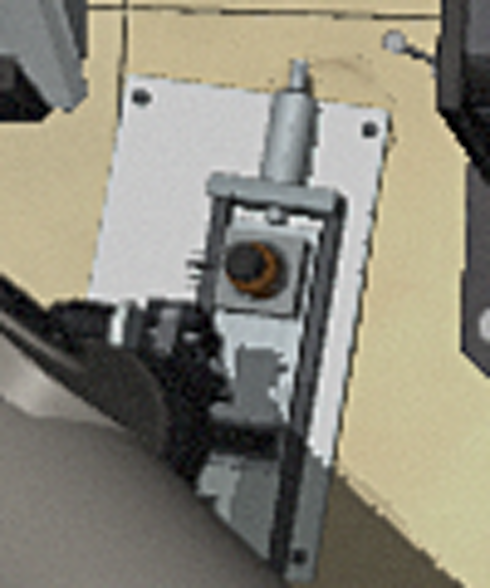

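send_rows:
  increments:
    - {"claw": 50, "slide": [9, 3, -20], "delta_rot": [0, 0, 0]}
    - {"claw": 50, "slide": [0, 0, -20], "delta_rot": [0, 0, 0]}
    - {"claw": 50, "slide": [0, 0, -13], "delta_rot": [0, 0, 0]}
    - {"claw": 50, "slide": [0, 0, 0], "delta_rot": [0, 0, 0]}
    - {"claw": 50, "slide": [0, 0, 0], "delta_rot": [0, 0, 0]}

```text
time_s: 14.35
tcp_pos: [0.4851, 0.3152, 0.0846]
ee_rot: [0.0, 0.744, 0.668, 0.001]
wrist_force: [0.3, -0.3, 0.6]
grip_width: 0.0497
```

```bash

python3 snap.py 15 scene; python3 -c "
from h import *
p,d,K,T=load('scene15.npz');crop(p,150,130,260,230,7,'pics/g3.png')"
```

```text
14.4 [0.4852918  0.3155265  0.08487422] [2.18558481e-04 7.43881598e-01 6.68310287e-01 1.21662447e-03] [0.23817748 0.04923963 0.13130311] 0.04992603779656802
```

View pics/g3.png

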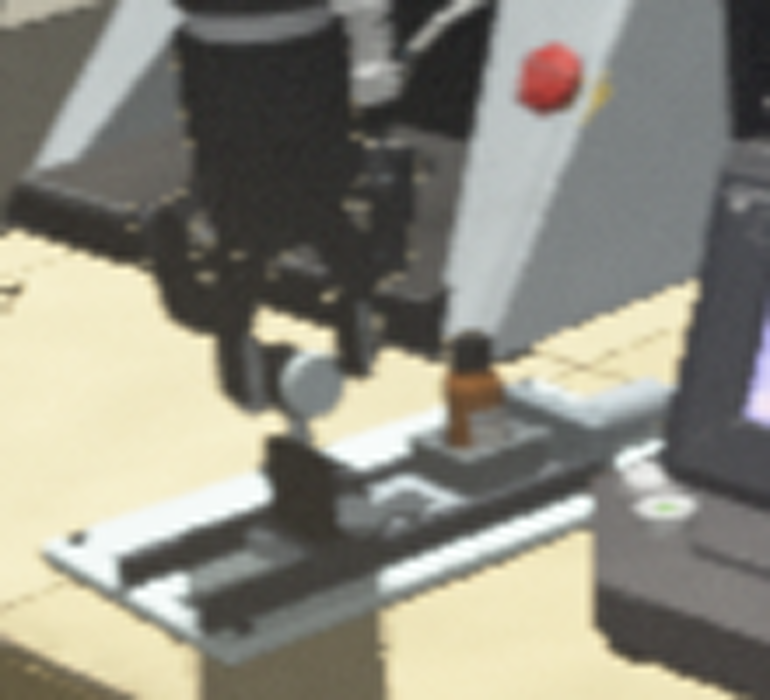

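send_rows:
  increments:
    - {"claw": 50, "slide": [0, 0, -15], "delta_rot": [0, 0, 0]}
    - {"claw": 50, "slide": [0, 0, -15], "delta_rot": [0, 0, 0]}
    - {"claw": 50, "slide": [0, 0, -12], "delta_rot": [0, 0, 0]}
    - {"claw": 50, "slide": [0, 0, 0], "delta_rot": [0, 0, 0]}

```text
time_s: 14.8
tcp_pos: [0.4829, 0.3132, 0.0384]
ee_rot: [-0.0, 0.744, 0.668, -0.003]
wrist_force: [-0.0, -0.8, -0.8]
grip_width: 0.0501
```

```bash

python3 snap.py 16 scene; python3 -c "
from h import *
p,d,K,T=load('scene16.npz');crop(p,150,130,260,230,7,'pics/g4.png')"
```

```text
14.85 [0.48362928 0.31401169 0.0396012 ] [-2.70904072e-04  7.43843616e-01  6.68351408e-01 -1.73111615e-03] [0.04007191 0.09863685 0.96021655] 0.05032506167077518
```

View pics/g4.png

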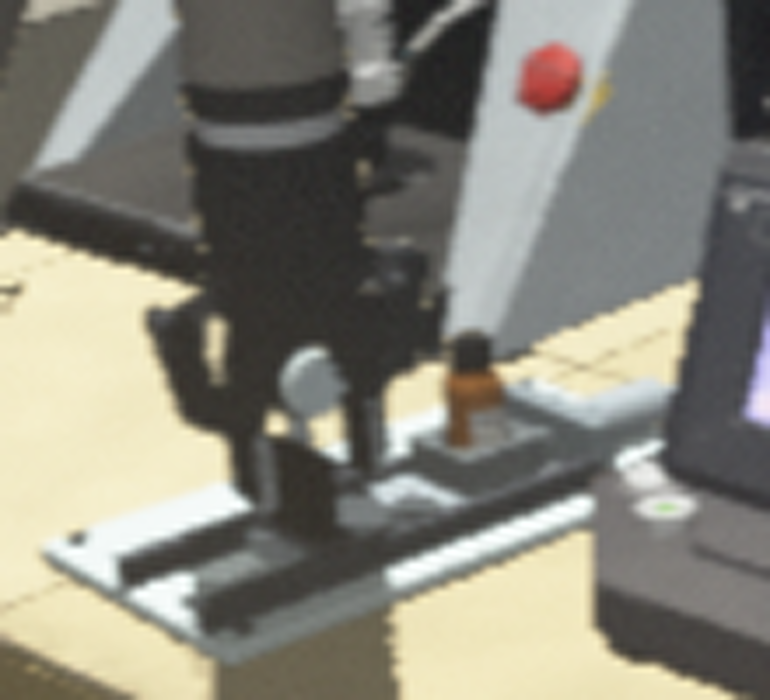

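send_rows:
  grip_force: 40
  increments:
    - {"claw": 40, "slide": [0, 0, 0], "delta_rot": [0, 0, 0]}
    - {"claw": 30, "slide": [0, 0, 0], "delta_rot": [0, 0, 0]}
    - {"claw": 22, "slide": [0, 0, 0], "delta_rot": [0, 0, 0]}
    - {"claw": 15, "slide": [0, 0, 0], "delta_rot": [0, 0, 0]}
    - {"claw": 8, "slide": [0, 0, 0], "delta_rot": [0, 0, 0]}

```text
time_s: 15.35
tcp_pos: [0.4858, 0.315, 0.0419]
ee_rot: [0.0, 0.744, 0.668, 0.001]
wrist_force: [0.9, -0.2, 0.9]
grip_width: 0.0109
```

send_rows:
  increments:
    - {"claw": 5, "slide": [0, 0, 0], "delta_rot": [0, 0, 0]}
    - {"claw": 5, "slide": [0, 0, 0], "delta_rot": [0, 0, 0]}
    - {"claw": 5, "slide": [0, 0, 0], "delta_rot": [0, 0, 0]}

```text
time_s: 15.65
tcp_pos: [0.4858, 0.315, 0.0419]
ee_rot: [0.0, 0.744, 0.668, 0.001]
wrist_force: [1.7, 0.4, 2.9]
grip_width: 0.0106
```

```bash

python3 snap.py 17 scene top; python3 -c "
from h import *
p,d,K,T=load('scene17.npz');crop(p,150,130,260,230,7,'pics/g5.png')
p=load('top17.npz')[0];crop(p,125,140,225,260,4.9,'pics/g6.png')"
```

```text
15.75 [0.48573071 0.31504993 0.04192899] [4.00814907e-04 7.44048716e-01 6.68124601e-01 9.29987176e-04] [ 2.21251087 -0.81684678  3.76578703] 0.010682924618414783
```

View pics/g5.png

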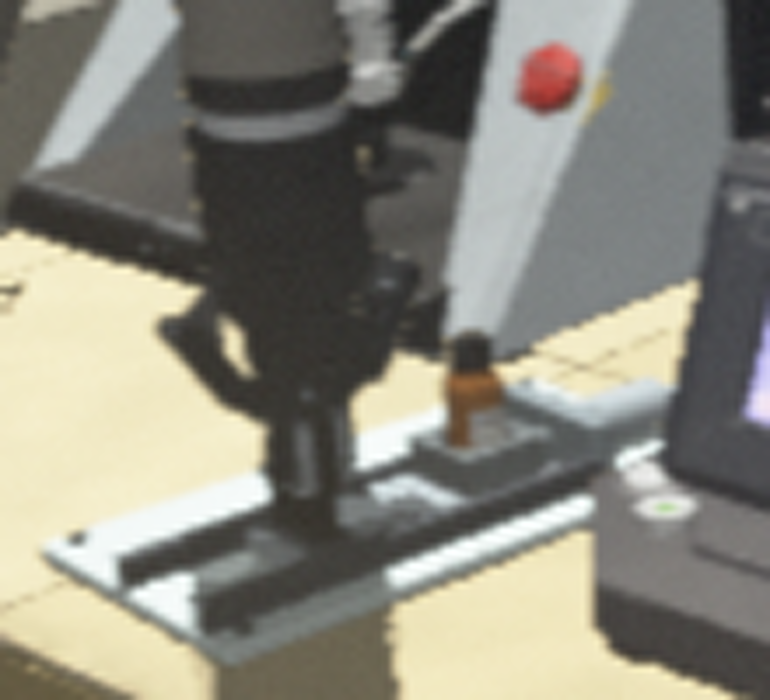

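View pics/g6.png

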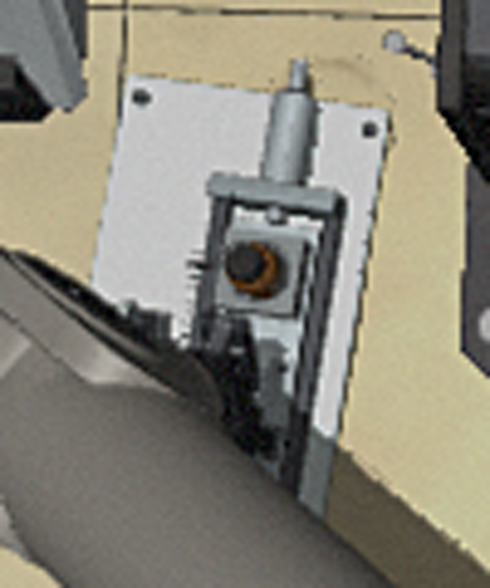

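```bash
python3 - <<'E'
from mark import *
p,d,K,T=load("top13.npz")
def w(x,y,z): return ray(139.5+(x+.5)/9,179.5+(y+.5)/9,z,K,T)
s0=w(347,142,.041)
print("block ctr",s0,"S",S)
for yaw in(-.095,-.105):
    ex=np.array([np.cos(yaw),np.sin(yaw),0])
    for nm,P in(("index.02",w(185,265,.02)),("index.03",w(185,265,.03)),("pointer.03",w(235,128,.03)),("ring",w(88,250,.064)),("S",S),("blk",s0)):
        print(yaw,nm,P.round(4),"along",(P@ex).round(4))
crop(p,140,185,185,215,16,"pics/k1.png")
P,D,K,T=load("scene0.npz")
o=lambda x,y,z: ray(179.5+(x+.5)/11,174.5+(y+.5)/11,z,K,T)
ex=np.array([np.cos(-.1),np.sin(-.1),0])
print("scene lens",o(163,107,.064),o(163,107,.064)@ex,"sock",o(422,189,.041),o(422,189,.041)@ex)
E
```

```text
block ctr [0.58402696 0.31347704 0.041     ] S [0.5855 0.3135 0.041 ]
-0.095 index.02 [0.5444 0.3693 0.02  ] along 0.5069
-0.095 index.03 [0.5434 0.3664 0.03  ] along 0.5062
-0.095 pointer.03 [0.589  0.3529 0.03  ] along 0.5529
-0.095 ring [0.544  0.3873 0.064 ] along 0.5048
-0.095 S [0.5855 0.3135 0.041 ] along 0.5531
-0.095 blk [0.584  0.3135 0.041 ] along 0.5517
-0.105 index.02 [0.5444 0.3693 0.02  ] along 0.5027
-0.105 index.03 [0.5434 0.3664 0.03  ] along 0.5021
-0.105 pointer.03 [0.589  0.3529 0.03  ] along 0.5488
-0.105 ring [0.544  0.3873 0.064 ] along 0.5004
-0.105 S [0.5855 0.3135 0.041 ] along 0.5494
-0.105 blk [0.584  0.3135 0.041 ] along 0.548
scene lens [0.5450407  0.38322714 0.064     ] 0.5040588876339296 sock [0.58378956 0.31129047 0.041     ] 0.5497958480337999
```

View pics/k1.png

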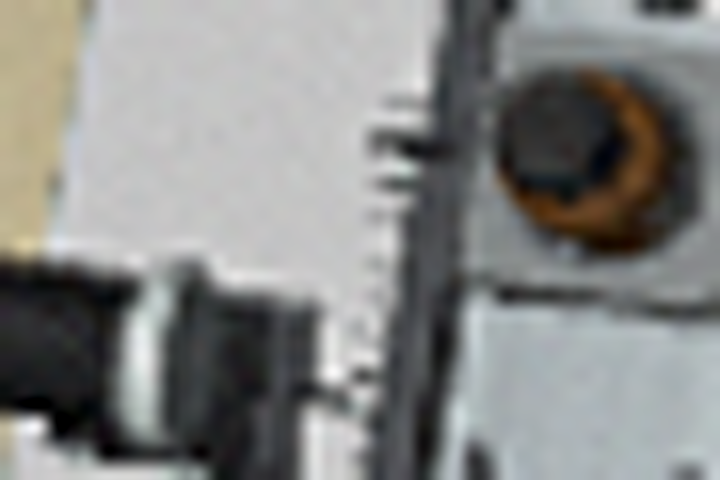

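send_rows:
  increments:
    - {"claw": 5, "slide": [-5, 0.5, 0], "delta_rot": [0, 0, 0]}
    - {"claw": 5, "slide": [-9, 0.9, 0], "delta_rot": [0, 0, 0]}
    - {"claw": 5, "slide": [-10, 1, 0], "delta_rot": [0, 0, 0]}
    - {"claw": 5, "slide": [-10, 1, 0], "delta_rot": [0, 0, 0]}
    - {"claw": 5, "slide": [-8, 0.8, 0], "delta_rot": [0, 0, 0]}

```text
time_s: 16.25
tcp_pos: [0.4421, 0.3199, 0.0419]
ee_rot: [0.0, 0.744, 0.669, 0.001]
wrist_force: [5.5, 0.7, 3.8]
grip_width: 0.0111
```

send_rows:
  increments:
    - {"claw": 5, "slide": [-4, 0.4, 0], "delta_rot": [0, 0, 0]}
    - {"claw": 5, "slide": [0, 0, 0], "delta_rot": [0, 0, 0]}
    - {"claw": 5, "slide": [0, 0, 0], "delta_rot": [0, 0, 0]}

```text
time_s: 16.55
tcp_pos: [0.439, 0.3203, 0.0419]
ee_rot: [-0.0, 0.744, 0.668, 0.001]
wrist_force: [4.3, 1.8, 5.8]
grip_width: 0.011
```

```bash

python3 snap.py 18 scene top; python3 -c "
from h import *
p,d,K,T=load('scene18.npz');crop(p,150,130,260,230,7,'pics/g7.png')
p=load('top18.npz')[0];crop(p,140,185,185,235,12,'pics/g8.png')"
```

```text
16.65 [0.43929378 0.32023518 0.04187395] [-1.08024472e-04  7.43917562e-01  6.68270736e-01  9.34515784e-04] [4.78448182 1.78163206 5.33870789] 0.011182864053914629
```

View pics/g7.png

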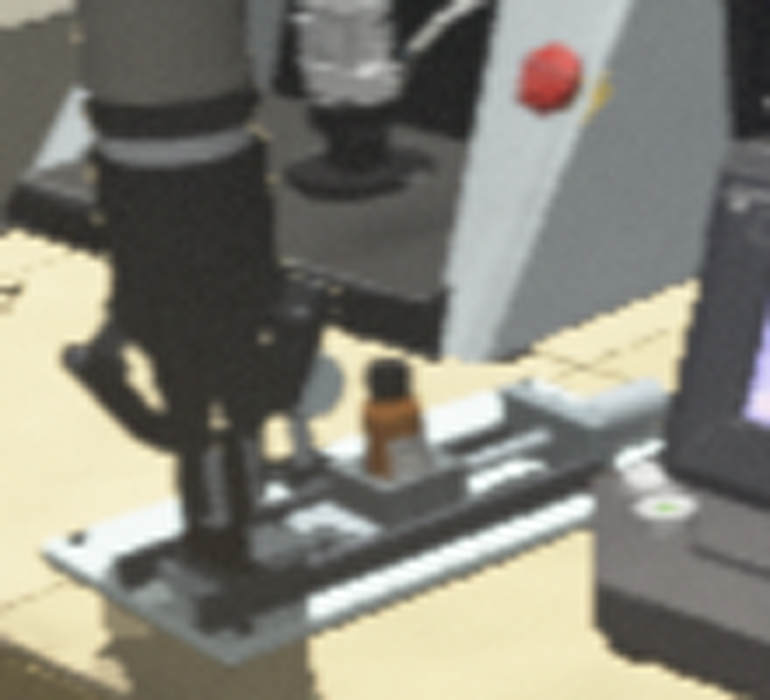

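View pics/g8.png

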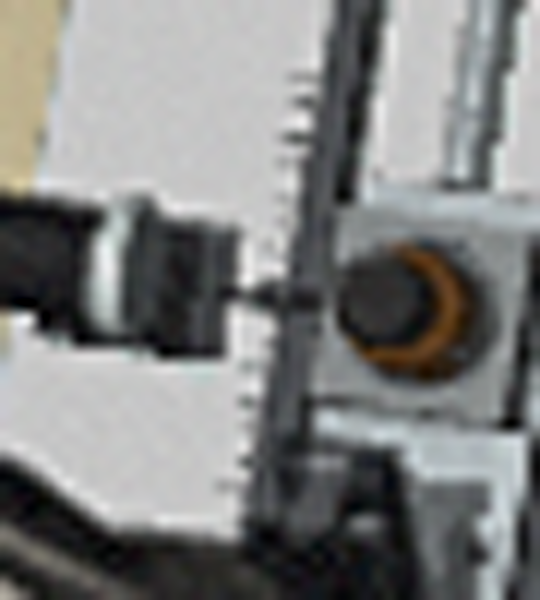

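```bash
python3 - <<'E'
from mark import *
p,d,K,T=load("top18.npz")
crop(p,153,200,183,222,24,"pics/k2.png")
cap=cv2.cvtColor(p,cv2.COLOR_RGB2GRAY)
def w(x,y,z): return ray(139.5+(x+.5)/12,184.5+(y+.5)/12,z,K,T)
print(w(425,312,.041)@ex,w(388,297,.093),w(388,297,.093)@ex)
for q in((240,295,.025),(305,298,.03),(110,262,.064)): print(w(*q)@ex)
E
```

```text
0.5044754863922396 [0.53738624 0.31570378 0.093     ] 0.5031837588900406
0.5039169055999893
0.5048838480680488
0.5050670596067944
```

View pics/k2.png

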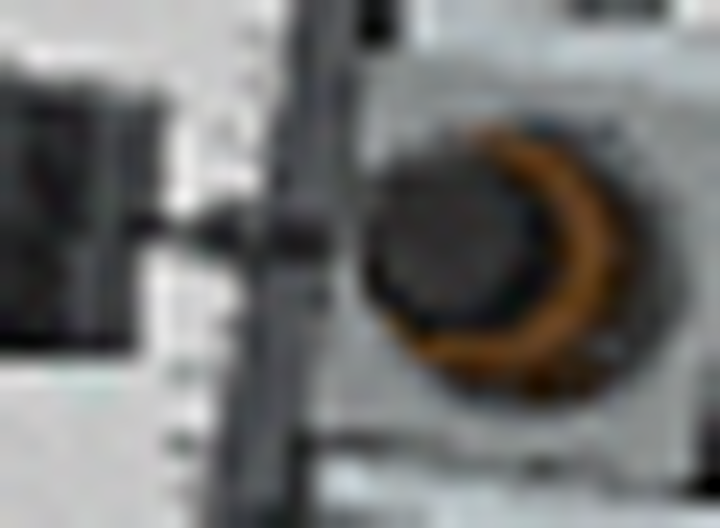

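```bash
python3 - <<'E'
from mark import *
p,d,K,T=load("top18.npz")
def Z(u,v):
    r=T[:3,:3]@np.linalg.inv(K)@[u,v,1];return (T[:3,3]+r*d[v,u])[2]
print("cap z",[round(Z(u,v),3) for u in(170,171,172) for v in(208,209,210,211)])
print("block z",[round(Z(u,v),3) for u,v in((180,204),(181,205),(169,215),(168,216),(178,203))])
E
python3 snap.py z
```

```text
cap z [np.float64(0.089), np.float64(0.092), np.float64(0.091), np.float64(0.092), np.float64(0.092), np.float64(0.092), np.float64(0.094), np.float64(0.093), np.float64(0.091), np.float64(0.092), np.float64(0.092), np.float64(0.094)]
block z [np.float64(0.042), np.float64(0.042), np.float64(0.038), np.float64(0.036), np.float64(0.038)]
16.65 [0.43929378 0.32023518 0.04187395] [-1.08024472e-04  7.43917562e-01  6.68270736e-01  9.34515784e-04] [4.78448182 1.78163206 5.33870789] 0.011182864053914629
```

The cap top measures 0.092 m against an expected 0.093 m, so the vial is fully down. The pointer and index line up within about 1 mm, and I'm handing in.

```bash
python3 -c "
from cell import close_job
print(close_job())"
```

```text
the job is handed in; nothing more can be done
None
```

I put the vial in the slide's socket, let go of it, pulled the slide out about 46.7 mm by its handle, and handed the job in at 16.65 s still holding it. The hand-in reported no verdict, so what follows is my own last checks.

- **Vial:** it stands upright in the socket. Its cap top measured about 0.092 m high (0.093 expected), so it is fully down. The grip force setting was 20 N throughout.
- **Alignment:** measured along the track, the socket block was at 0.5045 m, the pointer at 0.5049, the index finger at 0.5039 and the lens ring at 0.5051. That is about 1 mm, within the 5 mm allowed; the calibration is good to about 2 mm.
- **Hold:** the handle is pinched at a 40 N grip setting. The wrist read about 5 N along the pull, as expected from the spring, and the slide was still.
- **Bystanders:** I kept clear of them, but did not measure their positions again at the end.

Two things did not match what I expected:

- **First grip too high:** the fingertips showed roughly 30 mm higher than the tool description says, so the first grip caught the vial's shoulder. I set it back down upright and gripped it lower.
- **Insertion offset:** the vial first met the socket's chamfer with up to 9 N at the wrist. The socket turned out to be about 3 mm further in +y than I had measured, and the vial went in after small shifts that way.

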